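# Clamp the dropper bottle with the ratchet lever

## Robot

A 7-joint arm with a two-finger parallel gripper is mounted at the origin on a cart in front of the work surface, level with it; the furniture and walls round the work are solid. World frame = base frame: x ahead of the robot, y to its left, z up, the work surface at z = 0. Lengths are in m, angles in rad, forces in N, time in s.
With the tool pointing down it reaches from about 0.4 to 0.75 m from the base axis. Payload 19.5 kg.
Tool frame: the origin (TCP) lies at the very end of the fingers, on their centre line; the grasp point (between the pads) lies 19 mm behind it; z points along the fingers, y is the direction in which the jaws open and shut (so a half turn about z gives the same grasp; the last joint's range is limited). The gripper opens to 85 mm and grips with 20 to 120 N. Pads are 22 mm wide; open, the fingers measure 114 mm over their backs; the gripper's body (76 mm by 85 mm) begins 54 mm behind the grasp point. The pads swing forward as they close: fully open they stand 13 mm farther back than shut.
Start: joints at [1.2, 0.707, -0.028, 1.485, 0.022, 0.951, -0.075], TCP at [0.186, -0.544, 0.231] pointing down, gripper open.
Joint ranges: [-2.71, 2.71], [-0.32, 2.16], [-1.57, 1.52], [0, 2.45], [-1.46, 4.6], [0, 2.02], [-2.83, 2.83]. Speed limits (rad/s): [1.89, 1.89, 2.57, 2.57, 3.01, 3.01, 3.01].

## Interface

Orientations are given as a unit quaternion [x, y, z, w].
In Python, from bench import observe, read_camera, calibration, finish_job gives the robot as it stands. The module is installed in compiled form; this text tells all that it offers.
- The arm moves only by the tool play_rows, never from a script. Its argument "targets" is a list of rows, each a list of 7 numbers: the shift along the tool's x, y, z in m, then the turn, a rotation vector about the tool's x, y, z in degrees, then the opening, from 0 (shut) to 1 (fully open). In form: [[dx, dy, dz, rx, ry, rz, claw], ...]. A call has 1 to 20 rows; each row is the pose to reach, as a shift and turn from the pose commanded when the call began, along the tool's axes at that moment; what a row does not reach only later rows make up. A row lasts 1/12 s, in which the tool goes at most 41.7 mm and 7.16 degrees, less where a joint would pass 70% of its speed; a pose out of reach is approached as far as the arm can. A call with a gripper value outside its range is refused whole. The fingers move at their own pace and stop on an object; "squeeze" is the grip in N (left out, the last holds). Time passes only in rows, so rows that repeat a pose let the fingers close. It gives the time, the measured TCP pose, the force and the opening at its end, in the units of the state.
- observe(): the state, without advancing time (a new reading comes with each control period).
- read_camera(name): name is "scene" or "side" or "wrist"; returns the picture (420x560x3 uint8, red, green, blue); there is no depth.
- calibration(name): a dict with "fx", "fy", "cx", "cy" (pixels), "pose" (4x4, takes a point from camera to world coordinates); the wrist camera has in their place "hand_eye" (4x4, takes a point from camera to tool coordinates, whose origin is the TCP and whose axes are the flange's). Camera axes: x right, y down, z forward; pixel columns grow to the right and rows downward; lengths in m; the calibration is good to about 2 mm. A picture is of the moment at which its call begins: read the wrist's pose just before it. calibration takes no time and is no camera call.
- finish_job(): hands the job in, once; it reports no verdict.
The state is a dict: "time_s": time; "qpos": joint angles; "dq": joint speeds; "joint_torque": joint torques, N m; "eef_pos": TCP position; "tcp_rot": TCP orientation; "force": force on the tool from outside, world axes, zero at the start; "ft_torque": the same for the moment, N m; "grip_width": opening from 0.0 (shut) to 1.0 (fully open).
Only numpy, scipy, OpenCV 4.12 (cv2) and the standard library are available. Lean on these libraries where they do the work, as an engineer would, in place of code of your own. Each camera call takes 0.05 s, during which the arm holds its last target.

## Task

Stand the amber dropper bottle upright on the ratchet clamp's plate, close in front of its V-shaped jaw, and let go of it. Then take the clamp's upright lever handle and pump it to and fro in full strokes, feeling for the stop at each end but never forcing it (about 10 N is plenty), so that the sprung pad moves up one tooth a stroke; stop pumping as soon as the pad holds the bottle firmly against the V, which you feel as a clearly stiffer forward stroke. Move the pad only with the lever, and leave all other things standing where they are.

Things in the scene. Friction and masses are not known exactly. Their poses are not given: they have to be found in the camera images.
- dropper_mid (a point): Amber dropper bottle with white collar and black tip, loose and upright right of the clamp: round body 33 in diameter, 62 high; collar 20 wide up to 76, thin tip up to 94. 36 to 63 g. The point is on its axis, 47 above its underside; z axis up the bottle.
- clamp: Grey base plate of the ratchet clamp, fixed, yaw within 0.25 rad of 0. 96 (x) by 235 (y, -105 to +130) by 10 high. Origin on its underside, below the rack; at yaw 0 x points away from the robot, y to the left, the way rack and pad advance. Rack (toothed bar), bridges and pad rise to at most 32 above the worktop, the lever arm to 38, jaw to 32.
- seat (a point): Point on the top of the plate (10 above the worktop) where the axis of the bottle stands when it is seated against both faces of the V jaw: 95 from the clamp origin along the clamp's y. Its axes are the clamp's.
- vjaw: Fixed V-shaped aluminium jaw at the +y end of the plate, 22 high above the plate top, its V opening towards -y (towards the pad). Origin is the seat point.
- pad: Sprung rubber-faced pad on the rack, 36 wide; origin at mid-face, which looks along +y. At the start 16 to 34 short of a seated bottle's surface. Spring 2 N per mm, so each tooth after touching adds about 16 N. It pushes home a bottle that stands a few mm short of the V. 5 to 30 N is a good hold; more than 36 N crushes the bottle. One tooth more after a clear grip may be too much.
- handle (a point): Upright grey round handle post of the lever, 16 in diameter, from 38 to 88 above the worktop, at the lever end nearest the robot; the point is on its axis, 66 above the worktop. It circles the lever pin at radius 110.
- lever_hinge (a point): Point on the lever's vertical pin, at the height of the handle point; clamp x +22, y 0.
- lever (a joint): Lever angle, rad; 0 along the clamp's x, positive with the handle towards +y (forward, driving). Springy stops at -0.168 and 0.168; beyond 0.228 either way (about 25 N) it is damaged. Back stop to front stop advances the rack one 8 mm tooth; the tooth catches only in the last 5 mm of handle travel at each end. Handle force forward: about 1 N free, plus 0.31 N per N on the pad.
- beaker: Bystander: low clear beaker, 83 wide, 98 high mm; origin at the centre of its underside. Leave it alone.
- weight: Bystander: brass-coloured calibration weight with a knob, 29 wide, 50 high mm; origin at the centre of its underside. Leave it alone.
- vial: Bystander: small glass vial with white cap, 21 wide, 50 high mm; origin at the centre of its underside. Leave it alone.
- bench_timer: Bystander: white bench timer lying flat, 62x62x18 mm; origin at the centre of its underside. Leave it alone.
- pen: Bystander: felt marker lying flat, 131 long, 14 thick mm; origin at the centre of its underside. Leave it alone.
Not all that is in view belongs to the job. There is more than one size of the part that bears dropper_mid; the job needs the middle-sized.

How it is judged:
By the outcome, as a careful person would: the job done as asked, in the order asked, and still so for the second after the job is handed in, with the robot touching nothing.
It also fails if it takes over 72 s, if anything falls off the work surface, if the arm or the gripper's body presses on something with over 40 N, if the wrist force passes 120 N, or if a joint passes its speed limit or range.

## Working session

There is one attempt and no reset: what is moved stays moved. The work goes in short steps, Python scripts to look and compute and a tool call to move; the robot and the scene stay as the last step left them, time stands still between calls to the robot, and variables do not carry over. Pictures are saved under pics/ and viewed, and the job is handed in when it is done.

Besides the shell and the picture viewer there is one more tool, called after ">>>" by a JSON object that holds its "method" and its "body". play_rows: Moves the arm, as the interface text tells. Its arguments: {"type":"object","properties":{"targets":{"type":"array","items":{"type":"array","items":{"type":"number"}}},"squeeze":{"type":"number"}},"required":["targets"]}

```bash
mkdir -p pics
python3 - <<'E'
from bench import *
import cv2, json, numpy as np
np.set_printoptions(precision=4,suppress=True)
s=observe(); print({k:np.round(v,4) for k,v in s.items()})
for n in ["scene","side","wrist"]:
    c=calibration(n); print(n,{k:np.array(v) for k,v in c.items()})
    cv2.imwrite(f"pics/{n}0.png",cv2.cvtColor(read_camera(n),cv2.COLOR_RGB2BGR))
E
```

```text
{'time_s': np.float64(0.0), 'qpos': array([ 1.2003,  0.7071, -0.0276,  1.485 ,  0.022 ,  0.9509, -0.0755]), 'dq': array([-0.0007, -0.001 ,  0.0003,  0.0004,  0.0015,  0.0007,  0.0016]), 'joint_torque': array([  0.0005, -88.3223,   1.2344, -23.6174,   0.0168,   0.0065,
         0.    ]), 'eef_pos': array([ 0.1856, -0.544 ,  0.2308]), 'tcp_rot': array([ 0.9865,  0.1636, -0.0001, -0.0005]), 'force': array([0.3927, 0.1519, 0.7316]), 'ft_torque': array([-0.0281, -0.018 ,  0.003 ]), 'grip_width': np.float64(1.0008)}
scene {'fx': array(462.0603), 'fy': array(462.0603), 'cx': array(282.509), 'cy': array(213.4617), 'pose': array([[-0.5101, -0.5743,  0.6403, -0.3142],
       [-0.8601,  0.3464, -0.3745,  0.5068],
       [-0.0067, -0.7417, -0.6706,  0.8969],
       [ 0.    ,  0.    ,  0.    ,  1.    ]])}
side {'fx': array(539.6191), 'fy': array(539.6191), 'cx': array(284.0455), 'cy': array(219.1866), 'pose': array([[ 0.9969, -0.0158,  0.0772,  0.3922],
       [-0.0779, -0.3453,  0.9353, -1.074 ],
       [ 0.0119, -0.9384, -0.3455,  0.4839],
       [ 0.    ,  0.    ,  0.    ,  1.    ]])}
wrist {'fx': array(365.2308), 'fy': array(365.2308), 'cx': array(273.7738), 'cy': array(211.3578), 'hand_eye': array([[-0.0003, -0.9552, -0.2959,  0.0759],
       [ 1.    ,  0.0001, -0.0012,  0.0007],
       [ 0.0012, -0.2959,  0.9552, -0.1434],
       [ 0.    ,  0.    ,  0.    ,  1.    ]])}
```

View pics/scene0.png

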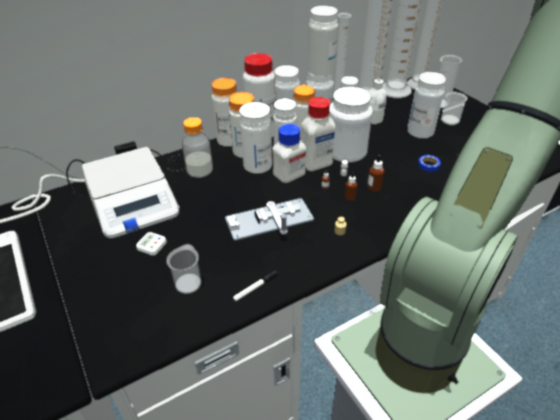

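View pics/side0.png

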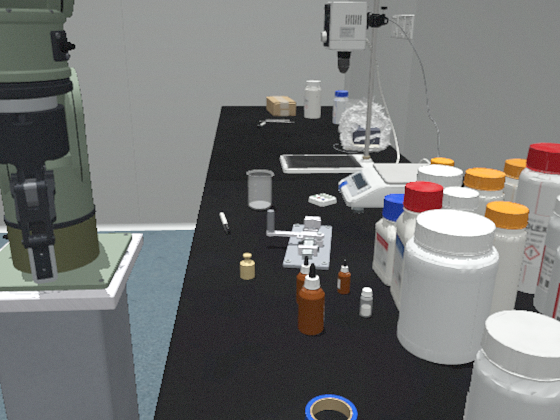

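View pics/wrist0.png

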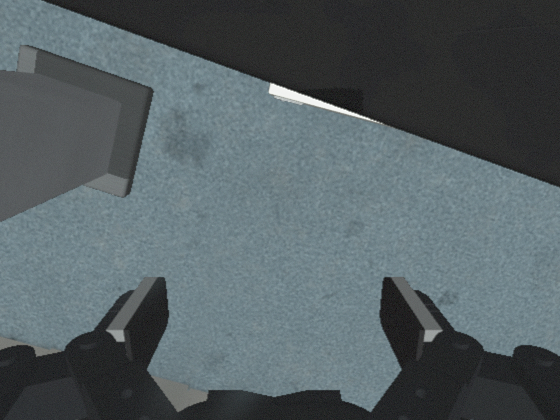

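Run:
```python
import cv2
a=cv2.imread("pics/scene0.png")[145:260,205:400]; cv2.imwrite("pics/scene0z.png",cv2.resize(a,None,fx=4,fy=4,interpolation=cv2.INTER_CUBIC))
a=cv2.imread("pics/side0.png")[195:340,225:385]; cv2.imwrite("pics/side0z.png",cv2.resize(a,None,fx=4,fy=4,interpolation=cv2.INTER_CUBIC))
```

```text
(no output)
```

View pics/scene0z.png

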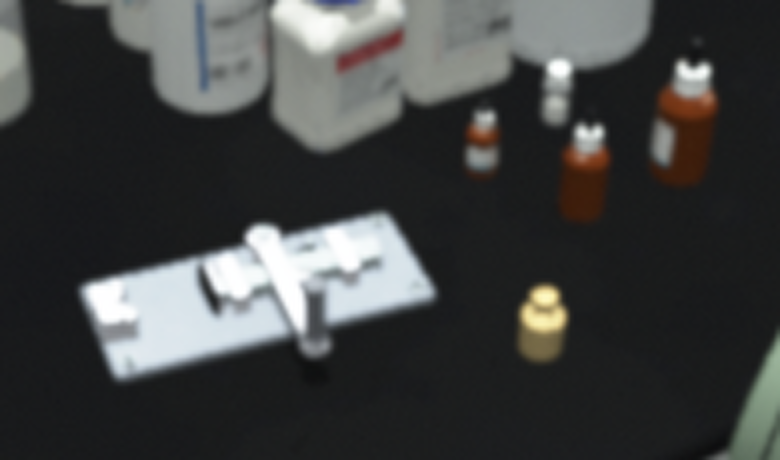

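View pics/side0z.png

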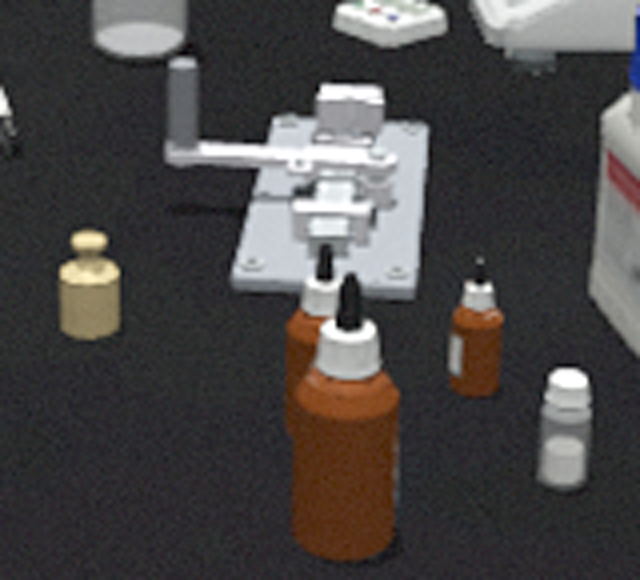

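```bash
cat > h.py <<'E'
import numpy as np, cv2
from bench import *
np.set_printoptions(precision=4,suppress=True)
def snap(n,f):
    im=read_camera(n); cv2.imwrite(f"pics/{f}.png",cv2.cvtColor(im,cv2.COLOR_RGB2BGR)); return im
from scipy.spatial.transform import Rotation as R
def campose(n,s=None):
    c=calibration(n)
    if n!="wrist": return c,np.array(c["pose"])
    s=s or observe(); T=np.eye(4);T[:3,:3]=R.from_quat(s["tcp_rot"]).as_matrix();T[:3,3]=s["eef_pos"]
    return c,T@np.array(c["hand_eye"])
def hit(n,px,z,s=None):
    c,P=campose(n,s); d=P[:3,:3]@np.array([(px[0]-c["cx"])/c["fx"],(px[1]-c["cy"])/c["fy"],1]); o=P[:3,3]
    return o+d*(z-o[2])/d[2]
def proj(n,p,s=None):
    c,P=campose(n,s); q=P[:3,:3].T@(np.array(p)-P[:3,3]); return np.array([c["fx"]*q[0]/q[2]+c["cx"],c["fy"]*q[1]/q[2]+c["cy"]])
E
python3 - <<'E'
from h import *
sc=lambda x,y:(205+x/4,145+y/4); sd=lambda x,y:(225+x/4,195+y/4)
for p in [(80,290),(390,212),(437,295),(120,380)]: print("plate sc",hit("scene",sc(*p),.01))
for p in [(275,118),(428,125),(415,290),(233,282)]: print("plate sd",hit("side",sd(*p),.01))
print("mid sc",hit("scene",sc(590,125),.076),hit("scene",sc(583,213),0))
print("mid sd",hit("side",sd(322,280),.076), hit("side",sd(326,245),.094))
print("handle sc",hit("scene",sc(315,283),.088),hit("side",sd(183,60),.088))
print("large", hit("scene",sc(683,178),0),hit("side",sd(345,540),0))
print("small", hit("scene",sc(482,170),0),hit("side",sd(475,388),0))
print("weight", hit("scene",sc(540,350),0),hit("side",sd(90,328),0))
print("vial", hit("scene",sc(555,120),0),hit("side",sd(563,480),0))
E
```

```text
plate sc [0.6021 0.16   0.01  ]
plate sc [ 0.5607 -0.0743  0.01  ]
plate sc [ 0.467  -0.0539  0.01  ]
plate sc [0.5069 0.1755 0.01  ]
plate sd [0.5191 0.1698 0.01  ]
plate sd [0.6121 0.1533 0.01  ]
plate sd [ 0.5673 -0.081   0.01  ]
plate sd [ 0.4749 -0.0665  0.01  ]
mid sc [ 0.5031 -0.2078  0.076 ] [ 0.4948 -0.204   0.    ]
mid sd [ 0.5031 -0.2068  0.076 ] [ 0.5042 -0.2091  0.094 ]
handle sc [0.4487 0.0568 0.088 ] [0.4557 0.0581 0.088 ]
large [ 0.4886 -0.2946  0.    ] [ 0.504  -0.2995  0.    ]
small [ 0.5762 -0.1685  0.    ] [ 0.5827 -0.1694  0.    ]
weight [ 0.3924 -0.0902  0.    ] [ 0.4008 -0.0955  0.    ]
vial [ 0.5983 -0.2541 -0.    ] [ 0.6059 -0.2564  0.    ]
```

>>> {"method": "play_rows", "body": {"targets": [[0.03, -0.025, -0.03, 0, 0, -3, 1], [0.06, -0.05, -0.05, 0, 0, -7, 1], [0.49, -0.407, -0.1, 0, 0, -61, 1], [0.49, -0.407, -0.1, 0, 0, -61, 1], [0.49, -0.407, -0.1, 0, 0, -61, 1], [0.49, -0.407, -0.1, 0, 0, -61, 1], [0.49, -0.407, -0.1, 0, 0, -61, 1], [0.49, -0.407, -0.1, 0, 0, -61, 1], [0.49, -0.407, -0.1, 0, 0, -61, 1], [0.49, -0.407, -0.1, 0, 0, -61, 1], [0.49, -0.407, -0.1, 0, 0, -61, 1], [0.49, -0.407, -0.1, 0, 0, -61, 1], [0.49, -0.407, -0.1, 0, 0, -61, 1], [0.49, -0.407, -0.1, 0, 0, -61, 1], [0.49, -0.407, -0.1, 0, 0, -61, 1], [0.49, -0.407, -0.1, 0, 0, -61, 1], [0.49, -0.407, -0.1, 0, 0, -61, 1], [0.49, -0.407, -0.1, 0, 0, -61, 1], [0.49, -0.407, -0.1, 0, 0, -61, 1], [0.49, -0.407, -0.1, 0, 0, -61, 1]]}}

```text
time_s: 1.82
eef_pos: [0.5177, -0.0019, 0.3313]
tcp_rot: [0.767, 0.641, -0.0, 0.0]
force: [0.3, -0.3, -0.1]
grip_width: 0.999
```

Run:
```python
from h import *
s=observe(); print(s["eef_pos"],s["tcp_rot"],s["qpos"],s["dq"],s["force"])
snap("wrist","w1")
```

```text
[ 0.5177 -0.0019  0.3313] [ 0.7674  0.6412 -0.0003  0.0001] [ 0.1349  0.5262 -0.3477  1.5022  0.1893  1.1468 -0.4263] [ 0.0055 -0.0034 -0.0042 -0.0029  0.0004  0.0008 -0.0024] [ 0.3399 -0.2735 -0.0583]
```

View pics/w1.png

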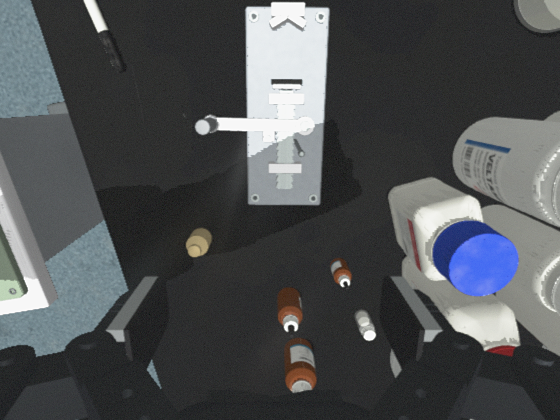

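Run:
```python
import cv2
a=cv2.imread("pics/w1.png"); cv2.imwrite("pics/w1a.png",cv2.resize(a[0:110,190:340],None,fx=5,fy=5,interpolation=cv2.INTER_CUBIC))
cv2.imwrite("pics/w1b.png",cv2.resize(a[100:215,190:340],None,fx=5,fy=5,interpolation=cv2.INTER_CUBIC))
cv2.imwrite("pics/w1c.png",cv2.resize(a[250:400,230:390],None,fx=4,fy=4,interpolation=cv2.INTER_CUBIC))
```

```text
(no output)
```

View pics/w1a.png

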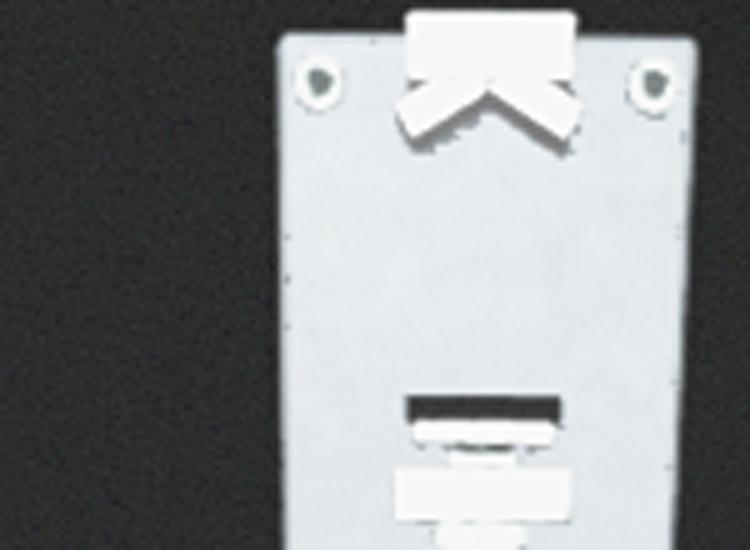

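View pics/w1b.png

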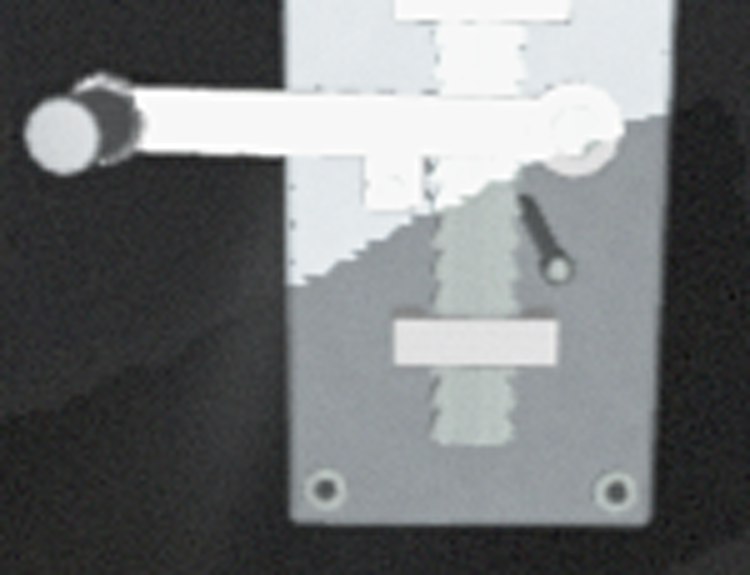

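View pics/w1c.png

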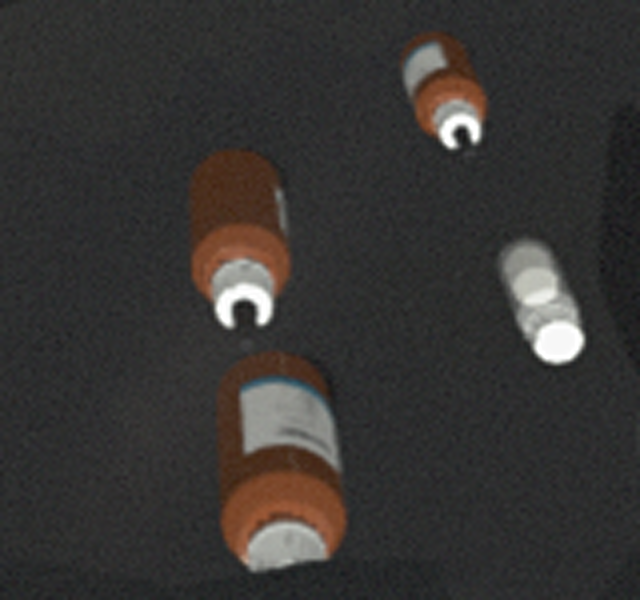

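Run:
```python
from h import *
s=dict(eef_pos=[0.5177,-.0019,.3313],tcp_rot=[ 0.7674 , 0.6412, -0.0003,  0.0001])
a=lambda x,y:(190+x/5,y/5); b=lambda x,y:(190+x/5,100+y/5); c=lambda x,y:(230+x/4,250+y/4)
A=lambda p,z:hit("wrist",p,z,s)
P=[A(a(277,35),.01),A(a(697,37),.01),A(b(650,524),.01),A(b(292,524),.01)]
L=np.array([[-48,130],[48,130],[48,-105],[-48,-105]])/1000
W=np.array(P)[:,:2]; print(W)
lc,wc=L.mean(0),W.mean(0); H=(L-lc).T@(W-wc); U,S,V=np.linalg.svd(H); Rm=(U@V).T
yaw=np.arctan2(Rm[1,0],Rm[0,0]); o=wc-Rm@lc
print("yaw",yaw,"o",o); print("res",(W-(L@Rm.T+o))*1000)
def clampc(p): return (Rm.T@(np.array(p)[:2]-o))*1000
print("seat",Rm@[0,.095]+o)
h=A(b(63,137),.088); print("handle",h,clampc(h)); hc=clampc(h)-[22,0]; print("r",np.linalg.norm(hc),"ang",np.arctan2(-hc[1]*-1,-hc[0]))
print("pad face top edge",clampc(A(a(484,421),.030)),"V apex",clampc(A(a(487,93),.032)),"V tips",clampc(A(a(412,137),.032)),clampc(A(a(566,143),.032)))
print("bottle collar",A(c(245,303),.076),"base far edge",A(c(236,152),0), A(c(192,200),0.0),A(c(285,200),0.0))
print("weight", A((199,243),.05))
```

```text
[[ 0.5175  0.1752]
 [ 0.6113  0.1578]
 [ 0.5678 -0.0715]
 [ 0.4745 -0.0546]]
yaw -0.18539345386769512 o [0.5405 0.0394]
res [[ 0.2382 -0.874 ]
 [-0.3361 -0.5503]
 [-0.4622  1.1142]
 [ 0.5601  0.3101]]
seat [0.558  0.1328]
handle [0.454  0.0569 0.088 ] [-88.2379   1.1819]
r 110.2442516522018 ang 0.010720611984260145
pad face top edge [ 0.1217 45.9892] V apex [ -0.4393 113.5236] V tips [-16.7518 104.7271] [ 17.0914 103.752 ]
bottle collar [ 0.5044 -0.2025  0.076 ] base far edge [ 0.5064 -0.1914  0.    ] [ 0.4872 -0.2081  0.    ] [ 0.5209 -0.2142  0.    ]
weight [ 0.4087 -0.0815  0.05  ]
```

>>> {"method": "play_rows", "body": {"targets": [[-0.03, 0.004, 0.02, 0, 0, 0, 1], [-0.2, 0.023, 0.18, 0, 0, 0, 1], [-0.2, 0.023, 0.18, 0, 0, 0, 1], [-0.2, 0.023, 0.18, 0, 0, 0, 1], [-0.2, 0.023, 0.18, 0, 0, 0, 1], [-0.2, 0.023, 0.18, 0, 0, 0, 1], [-0.2, 0.023, 0.18, 0, 0, 0, 1], [-0.2, 0.023, 0.18, 0, 0, 0, 1], [-0.2, 0.023, 0.18, 0, 0, 0, 1], [-0.2, 0.023, 0.18, 0, 0, 0, 1], [-0.2, 0.023, 0.18, 0, 0, 0, 1]]}}

```text
time_s: 2.78
eef_pos: [0.5058, -0.201, 0.1523]
tcp_rot: [0.767, 0.642, 0.001, 0.0]
force: [-0.0, 0.3, 0.0]
grip_width: 1.001
```

Run:
```python
from h import *
s=observe(); print(s["eef_pos"],s["tcp_rot"],s["dq"],s["force"])
snap("wrist","w2")
```

```text
[ 0.5058 -0.201   0.1523] [0.7667 0.642  0.0005 0.0005] [-0.0072 -0.0017  0.0012  0.0005  0.0015 -0.0024  0.0005] [-0.0337  0.3377  0.0027]
```

View pics/w2.png

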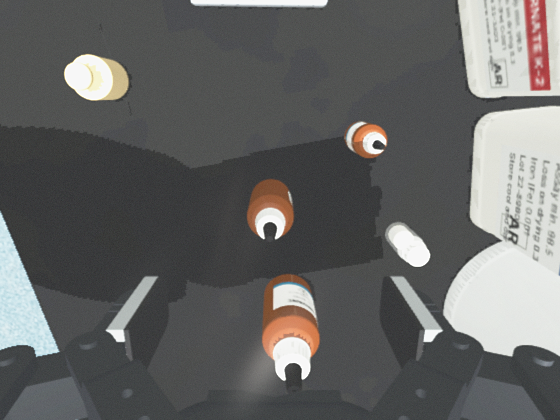

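Run:
```python
import cv2
a=cv2.imread("pics/w2.png"); cv2.imwrite("pics/w2a.png",cv2.resize(a[170:250,230:330],None,fx=7,fy=7,interpolation=cv2.INTER_CUBIC))
```

```text
(no output)
```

View pics/w2a.png

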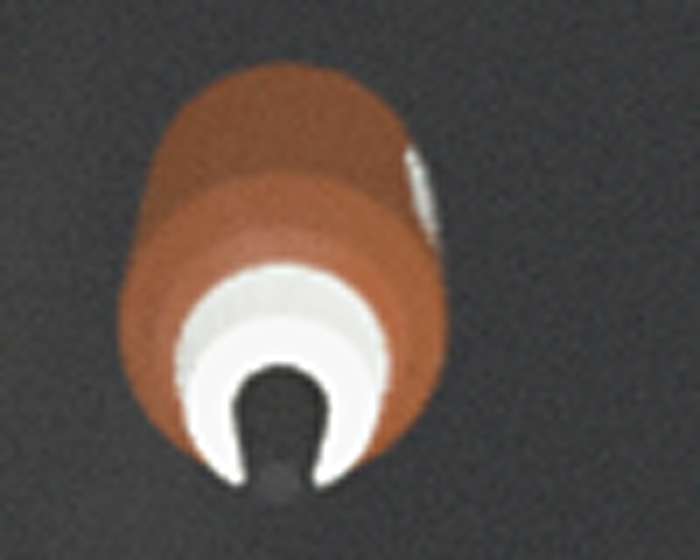

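Run:
```python
from h import *
s=dict(eef_pos=[ 0.5058,-0.201 ,  0.1523],tcp_rot=[0.7667,0.642,0.0005,0.0005])
c=lambda x,y:(230+x/7,170+y/7)
f=lambda x,y,z:print(z,hit("wrist",c(x,y),z,s))
f(280,480,.094);f(281,403,.076);f(283,325,.06);f(288,62,0)
d=hit("wrist",c(118,320),.057,s)-hit("wrist",c(448,320),.057,s);print(np.linalg.norm(d))
```

```text
0.094 [ 0.5034 -0.2046  0.094 ]
0.076 [ 0.5035 -0.2041  0.076 ]
0.06 [ 0.5039 -0.2019  0.06  ]
0 [ 0.5064 -0.189   0.    ]
0.03237496706993646
```

>>> {"method": "play_rows", "body": {"targets": [[-0.004, -0.0015, 0.02, 0, 0, 0, 1], [-0.004, -0.0015, 0.05, 0, 0, 0, 1], [-0.004, -0.0015, 0.08, 0, 0, 0, 1], [-0.004, -0.0015, 0.105, 0, 0, 0, 1], [-0.004, -0.0015, 0.118, 0, 0, 0, 1], [-0.004, -0.0015, 0.124, 0, 0, 0, 1], [-0.004, -0.0015, 0.124, 0, 0, 0, 1], [-0.004, -0.0015, 0.124, 0, 0, 0, 1]], "squeeze": 25}}

```text
time_s: 3.5
eef_pos: [0.5037, -0.2052, 0.0282]
tcp_rot: [0.767, 0.642, 0.0, 0.0]
force: [0.3, 0.6, 0.4]
grip_width: 1.001
```

Run:
```python
from h import *
s=observe(); print(s["eef_pos"],s["tcp_rot"],s["dq"],s["force"])
snap("wrist","w3"); snap("side","s3")
```

```text
[ 0.5037 -0.2052  0.0282] [0.7668 0.6419 0.0003 0.0004] [ 0.005  -0.0141 -0.0017 -0.0029 -0.0002  0.0032  0.0003] [0.2874 0.5533 0.4387]
```

View pics/w3.png

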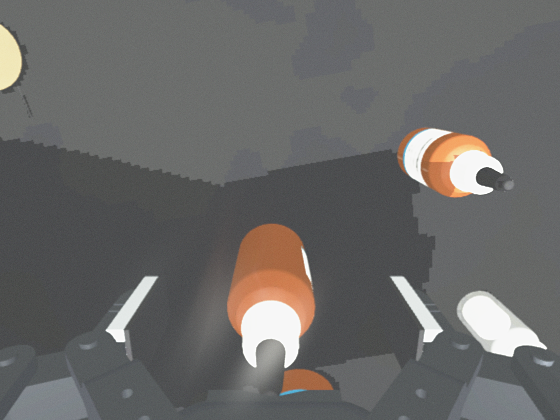

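View pics/s3.png

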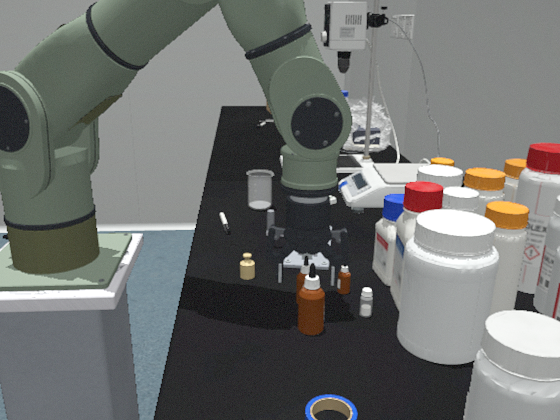

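>>> {"method": "play_rows", "body": {"targets": [[0, 0, 0, 0, 0, 0, 0.6], [0, 0, 0, 0, 0, 0, 0.4], [0, 0, 0, 0, 0, 0, 0.2], [0, 0, 0, 0, 0, 0, 0.2], [0, 0, 0, 0, 0, 0, 0.2], [0, 0, 0, 0, 0, 0, 0.2], [0, 0, 0, 0, 0, 0, 0.2], [0, 0, 0, 0, 0, 0, 0.2]], "squeeze": 25}}

```text
time_s: 4.27
eef_pos: [0.5032, -0.2054, 0.0275]
tcp_rot: [0.767, 0.642, 0.0, 0.0]
force: [-2.4, 0.2, 7.0]
grip_width: 0.382
```

>>> {"method": "play_rows", "body": {"targets": [[0, 0, -0.005, 0, 0, 0, 0.2], [0, 0, -0.02, 0, 0, 0, 0.2], [0, 0, -0.045, 0, 0, 0, 0.2], [0, 0, -0.07, 0, 0, 0, 0.2], [0, 0, -0.09, 0, 0, 0, 0.2], [0.005, 0, -0.105, 0, 0, 0, 0.2], [0.02, 0, -0.115, 0, 0, 0, 0.2], [0.045, -0.001, -0.12, 0, 0, 0, 0.2], [0.075, -0.001, -0.12, 0, 0, 0, 0.2], [0.107, -0.002, -0.12, 0, 0, 0, 0.2], [0.139, -0.002, -0.12, 0, 0, 0, 0.2], [0.171, -0.003, -0.12, 0, 0, 0.5, 0.2], [0.203, -0.003, -0.12, 0, 0, 0.5, 0.2], [0.235, -0.004, -0.12, 0, 0, 0.5, 0.2], [0.267, -0.004, -0.12, 0, 0, 0.5, 0.2], [0.297, -0.005, -0.12, 0, 0, 0.5, 0.2], [0.32, -0.005, -0.12, 0, 0, 0.5, 0.2], [0.333, -0.005, -0.12, 0, 0, 0.5, 0.2], [0.338, -0.005, -0.12, 0, 0, 0.5, 0.2], [0.338, -0.005, -0.12, 0, 0, 0.5, 0.2]]}}

```text
time_s: 5.93
eef_pos: [0.5578, 0.1284, 0.1473]
tcp_rot: [0.77, 0.639, -0.0, -0.0]
force: [-0.9, -0.8, -1.0]
grip_width: 0.383
```

>>> {"method": "play_rows", "body": {"targets": [[0, 0, 0, 0, 0, 0, 0.2], [0, 0, 0, 0, 0, 0, 0.2]]}}

```text
time_s: 6.1
eef_pos: [0.5579, 0.1265, 0.1474]
tcp_rot: [0.77, 0.638, -0.0, 0.0]
force: [-0.3, -1.4, -1.1]
grip_width: 0.376
```

Run:
```python
from h import *
s=observe(); print(s["eef_pos"],s["tcp_rot"],s["dq"],s["force"],s["grip_width"])
snap("wrist","w4"); snap("side","s4")
```

```text
[0.5579 0.1265 0.1474] [ 0.7703  0.6376 -0.0003  0.0002] [-0.0021 -0.0019 -0.0019 -0.0028 -0.0007 -0.0012 -0.0018] [-0.3172 -1.3761 -1.0627] 0.3762202795310793
```

View pics/w4.png

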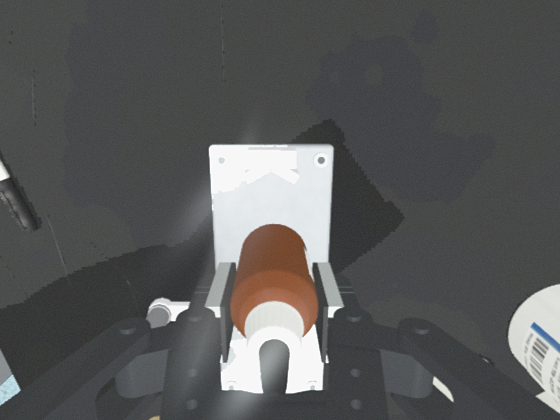

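View pics/s4.png

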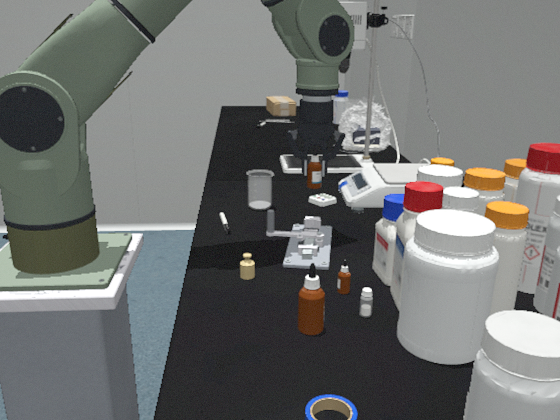

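Run:
```python
import cv2
from h import *
a=cv2.imread("pics/w4.png"); cv2.imwrite("pics/w4a.png",cv2.resize(a[135:255,200:345],None,fx=5,fy=5,interpolation=cv2.INTER_CUBIC))
s=dict(eef_pos=[0.5579,0.1265,0.1474],tcp_rot=[0.7703,.6376,-.0003,.0002])
print("base far edge",hit("wrist",(273,224),.12,s)); 
yaw=-.1854;o=np.array([.5405,.0394]);Rm=np.array([[np.cos(yaw),-np.sin(yaw)],[np.sin(yaw),np.cos(yaw)]])
cl=lambda p:(Rm.T@(p[:2]-o))*1e3
print(cl(hit("wrist",(273,224),.12,s)),"tcp",cl(np.array([.5579,.1265])))
```

```text
base far edge [0.5609 0.1421 0.12  ]
[  1.132  104.7162] tcp [ 1.0458 88.8148]
```

View pics/w4a.png

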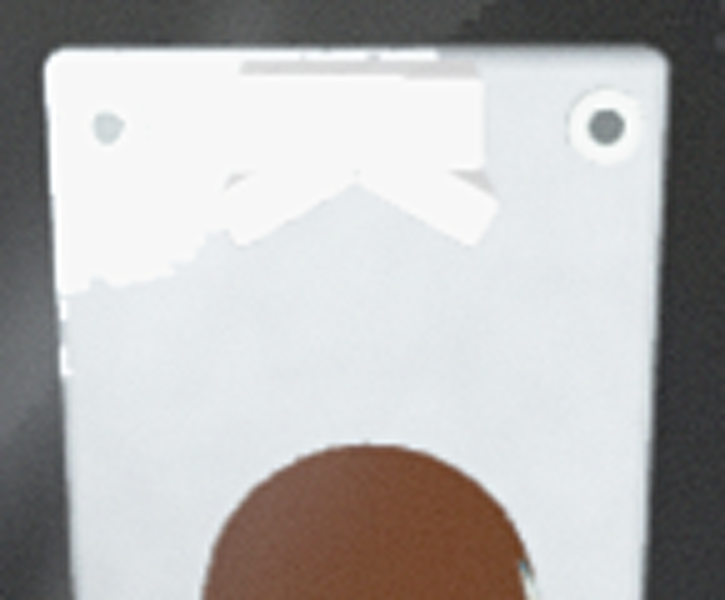

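Run:
```python
from h import *
s=dict(eef_pos=[0.5579,0.1265,0.1474],tcp_rot=[0.7703,.6376,-.0003,.0002])
yaw=-.1854;o=np.array([.5405,.0394]);Rm=np.array([[np.cos(yaw),-np.sin(yaw)],[np.sin(yaw),np.cos(yaw)]])
cl=lambda x,y,z:(Rm.T@(hit("wrist",(200+x/5,135+y/5),z,s)[:2]-o))*1e3
print("apex",cl(356,183,.032),"tips",cl(237,247,.032),cl(477,247,.032),"cornersTL/TR",cl(45,48,.01),cl(668,48,.01), "screws",cl(107,127,.01),cl(606,127,.01))
```

```text
apex [ -0.2713 113.8537] tips [-17.5776 104.5022] [ 17.2338 104.4009] cornersTL/TR [-47.7058 130.5369] [ 47.2056 130.2649] screws [-38.8085 118.4338] [ 38.1896 118.2119]
```

>>> {"method": "play_rows", "body": {"targets": [[0.0035, -0.001, 0.005, 0, 0, 0, 0.2], [0.0035, -0.001, 0.02, 0, 0, 0, 0.2], [0.0035, -0.001, 0.04, 0, 0, 0, 0.2], [0.0035, -0.001, 0.06, 0, 0, 0, 0.2], [0.0035, -0.001, 0.078, 0, 0, 0, 0.2], [0.0035, -0.001, 0.092, 0, 0, 0, 0.2], [0.0035, -0.001, 0.1, 0, 0, 0, 0.2], [0.0035, -0.001, 0.104, 0, 0, 0, 0.2], [0.0035, -0.001, 0.106, 0, 0, 0, 0.2], [0.0035, -0.001, 0.106, 0, 0, 0, 0.2], [0.0035, -0.001, 0.106, 0, 0, 0, 0.2]]}}

```text
time_s: 7.12
eef_pos: [0.5576, 0.1317, 0.0418]
tcp_rot: [0.77, 0.638, 0.0, 0.0]
force: [-1.5, -0.8, -1.3]
grip_width: 0.38
```

Run:
```python
from h import *
s=observe(); print(s["eef_pos"],s["tcp_rot"],s["force"],s["grip_width"])
snap("wrist","w5"); a=snap("side","s5")
cv2.imwrite("pics/s5z.png",cv2.resize(cv2.cvtColor(a[150:290,230:380],cv2.COLOR_RGB2BGR),None,fx=4,fy=4))
yaw=-.1854;o=np.array([.5405,.0394]);Rm=np.array([[np.cos(yaw),-np.sin(yaw)],[np.sin(yaw),np.cos(yaw)]])
print(Rm.T@(s["eef_pos"][:2]-o))
```

```text
[0.5576 0.1317 0.0418] [0.7698 0.6383 0.0001 0.0001] [-1.5211 -0.8213 -1.3427] 0.380054673708958
[-0.0002  0.0939]
```

View pics/w5.png

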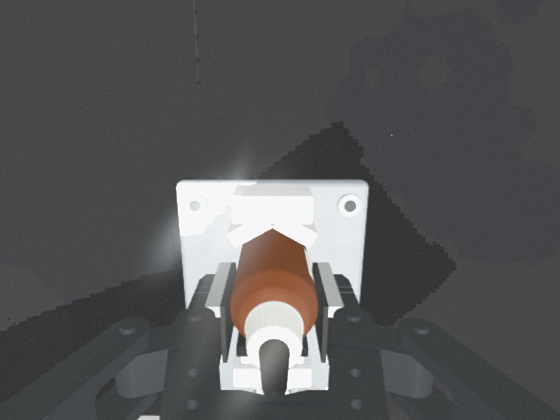

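View pics/s5z.png

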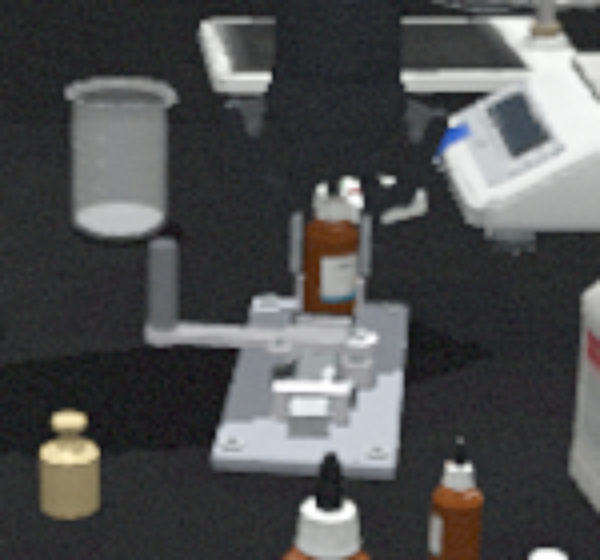

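>>> {"method": "play_rows", "body": {"targets": [[-0.0015, 0, 0, 0, 0, 0, 0.2], [-0.0015, 0, 0.001, 0, 0, 0, 0.2], [-0.0015, 0, 0.002, 0, 0, 0, 0.2], [-0.0015, 0, 0.003, 0, 0, 0, 0.2], [-0.0015, 0, 0.0038, 0, 0, 0, 0.2], [-0.0015, 0, 0.0044, 0, 0, 0, 0.2], [-0.0015, 0, 0.0044, 0, 0, 0, 0.2], [-0.0015, 0, 0.0044, 0, 0, 0, 0.2]]}}

```text
time_s: 7.88
eef_pos: [0.5573, 0.1305, 0.0375]
tcp_rot: [0.77, 0.638, 0.0, 0.0]
force: [-3.5, -1.1, 11.8]
grip_width: 0.381
```

>>> {"method": "play_rows", "body": {"targets": [[0, 0, -0.0006, 0, 0, 0, 0.2], [0, 0, -0.0006, 0, 0, 0, 0.36], [0, 0, -0.0006, 0, 0, 0, 0.4], [0, 0, -0.0006, 0, 0, 0, 0.45], [0, 0, -0.0006, 0, 0, 0, 0.55], [0, 0, -0.0006, 0, 0, 0, 0.65], [0, 0, -0.0006, 0, 0, 0, 0.75], [0, 0, -0.0006, 0, 0, 0, 0.75], [0, 0, -0.0006, 0, 0, 0, 0.75]]}}

```text
time_s: 8.63
eef_pos: [0.5573, 0.1304, 0.0375]
tcp_rot: [0.77, 0.638, -0.0, -0.0]
force: [0.3, -0.7, 1.0]
grip_width: 0.753
```

Run:
```python
from h import *
s=observe(); print(s["eef_pos"],s["tcp_rot"],s["force"],s["grip_width"])
snap("wrist","w6")
```

```text
[0.5573 0.1304 0.0375] [ 0.7697  0.6383 -0.     -0.    ] [ 0.2884 -0.6539  1.0333] 0.7525382062852292
```

View pics/w6.png

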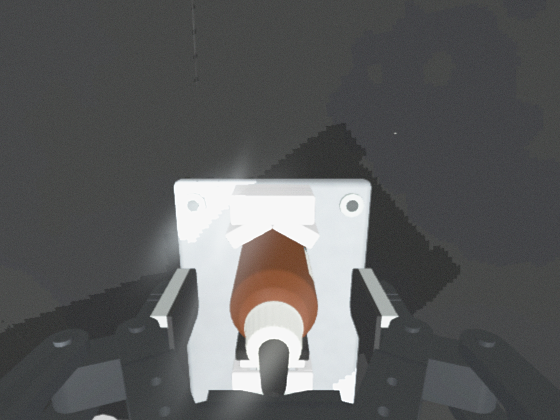

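>>> {"method": "play_rows", "body": {"targets": [[0, 0, -0.01, 0, 0, 0, 0.75], [0, 0, -0.04, 0, 0, 0, 0.75], [0, 0, -0.08, 0, 0, 0, 0.75], [0, 0, -0.11, 0, 0, 0, 0.75], [-0.005, -0.005, -0.125, 0, 0, -5, 0.6], [-0.02, -0.02, -0.13, 0, 0, -12, 0.6], [-0.04, -0.04, -0.13, 0, 0, -19, 0.6], [-0.06, -0.06, -0.13, 0, 0, -26, 0.5], [-0.08, -0.08, -0.13, 0, 0, -33, 0.5], [-0.0914, -0.088, -0.13, 0, 0, -40, 0.5], [-0.0914, -0.088, -0.13, 0, 0, -47, 0.5], [-0.0914, -0.088, -0.13, 0, 0, -54, 0.5], [-0.0914, -0.088, -0.13, 0, 0, -61, 0.5], [-0.0914, -0.088, -0.13, 0, 0, -68, 0.5], [-0.0914, -0.088, -0.13, 0, 0, -75, 0.5], [-0.0914, -0.088, -0.13, 0, 0, -82, 0.5], [-0.0914, -0.088, -0.13, 0, 0, -89, 0.5], [-0.0914, -0.088, -0.13, 0, 0, -90, 0.5], [-0.0914, -0.088, -0.13, 0, 0, -90, 0.5], [-0.0914, -0.088, -0.13, 0, 0, -90, 0.5]]}}

```text
time_s: 10.35
eef_pos: [0.4539, 0.0567, 0.1678]
tcp_rot: [0.095, 0.995, -0.0, 0.0]
force: [0.5, -0.6, 0.7]
grip_width: 0.502
```

```bash
cat >> h.py <<'E'
yaw=-.1854;o=np.array([.5405,.0394]);Rm=np.array([[np.cos(yaw),-np.sin(yaw)],[np.sin(yaw),np.cos(yaw)]])
def cl(p): return Rm.T@(np.array(p)[:2]-o)*1e3
def st():
    s=observe(); f=np.array(s["force"]); q=s["tcp_rot"]; ang=np.degrees(2*np.arctan2(q[1],q[0]))
    print("t",round(float(s["time_s"]),2),"clamp",cl(s["eef_pos"]),"z",s["eef_pos"][2],"toolx ang",ang,"Fclamp",Rm.T@f[:2],"fz",f[2],"grip",s["grip_width"],"q",np.array(s["qpos"])); return s
E
python3 - <<'E'
from h import *
s=st();print(s["eef_pos"],s["tcp_rot"])
snap("wrist","w7")
print("beaker",hit("side",(260,207),0))
E
```

```text
t 10.35 clamp [-88.267    1.0769] z 0.16781932312734216 toolx ang 169.09717151121075 Fclamp [ 0.6124 -0.462 ] fz 0.6526824791929896 grip 0.5015370443041904 q [ 0.1878  0.7129 -0.6772  1.9691  0.6876  0.7024  0.462 ]
[0.4539 0.0567 0.1678] [ 0.095   0.9955 -0.0001  0.0002]
beaker [0.4415 0.3361 0.    ]
```

View pics/w7.png

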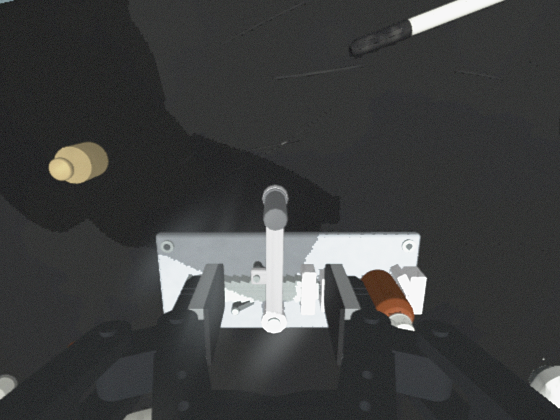

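Run:
```python
from h import *
s=dict(eef_pos=[ 0.4539 ,0.0567, 0.1678],tcp_rot=[ 0.095 ,  0.9955, -0.0001 , 0.0002])
print(cl(hit("wrist",(275,219),.088,s)),cl(hit("wrist",(274,321),.038,s)))
```

```text
[-89.0551   1.5978] [20.6979  0.5131]
```

>>> {"method": "play_rows", "body": {"targets": [[0, 0.0005, 0.02, 0, 0, 0, 0.5], [0, 0.0005, 0.05, 0, 0, 0, 0.5], [0, 0.0005, 0.08, 0, 0, 0, 0.5], [0, 0.0005, 0.105, 0, 0, 0, 0.5], [0, 0.0005, 0.117, 0, 0, 0, 0.5], [0, 0.0005, 0.121, 0, 0, 0, 0.5], [0, 0.0005, 0.121, 0, 0, 0, 0.5], [0, 0.0005, 0.121, 0, 0, 0, 0.35], [0, 0.0005, 0.121, 0, 0, 0, 0.25], [0, 0.0005, 0.121, 0, 0, 0, 0.15], [0, 0.0005, 0.121, 0, 0, 0, 0.1], [0, 0.0005, 0.121, 0, 0, 0, 0.1], [0, 0.0005, 0.121, 0, 0, 0, 0.1]], "squeeze": 25}}

```text
time_s: 11.48
eef_pos: [0.4544, 0.0573, 0.0474]
tcp_rot: [0.093, 0.996, 0.0, 0.001]
force: [-1.0, -0.5, 9.3]
grip_width: 0.18
```

Run:
```python
from h import *
s=st()
```

```text
t 11.48 clamp [-87.8865   1.7169] z 0.04737114610750236 toolx ang 169.298934423423 Fclamp [-0.8628 -0.6288] fz 9.342910754053756 grip 0.17971856403543324 q [ 0.024   0.9082 -0.3948  2.0657  1.0011  0.3684  0.1886]
```

>>> {"method": "play_rows", "body": {"targets": [[0, -0.001, -0.001, 0, 0, -0.5, 0.1], [0, -0.003, -0.001, 0, 0, -1.5, 0.1], [0, -0.006, -0.001, 0, 0, -3, 0.1], [0, -0.009, -0.001, 0, 0, -4.5, 0.1], [-0.0005, -0.012, -0.001, 0, 0, -6, 0.1], [-0.001, -0.0145, -0.001, 0, 0, -7.5, 0.1], [-0.001, -0.0165, -0.001, 0, 0, -8.5, 0.1], [-0.001, -0.0175, -0.001, 0, 0, -9, 0.1], [-0.001, -0.0175, -0.001, 0, 0, -9, 0.1]]}}

```text
time_s: 12.23
eef_pos: [0.4523, 0.0397, 0.0476]
tcp_rot: [0.014, 1.0, 0.0, 0.001]
force: [7.4, -0.3, -11.1]
grip_width: 0.181
```

Run:
```python
from h import *
s=st()
```

```text
t 12.23 clamp [-86.6996 -15.9976] z 0.04764588148358043 toolx ang 178.38814696491053 Fclamp [7.3365 1.0342] fz -11.108805174247282 grip 0.18109976419389398 q [ 0.0809  0.9111 -0.4301  2.0782  1.0579  0.3876  0.3256]
```

>>> {"method": "play_rows", "body": {"targets": [[-0.0006, 0, 0.0005, 0, 0, 0, 0.1], [-0.0006, -0.001, 0.0005, 0, 0, -0.5, 0.1], [-0.0007, -0.002, 0.0005, 0, 0, -1, 0.1], [-0.0007, -0.003, 0.0005, 0, 0, -1, 0.1], [-0.0007, -0.003, 0.0005, 0, 0, -1, 0.1]]}}

```text
time_s: 12.65
eef_pos: [0.4524, 0.0381, 0.0474]
tcp_rot: [0.005, 1.0, 0.001, 0.0]
force: [-1.2, 7.2, 5.4]
grip_width: 0.18
```

Run:
```python
from h import *
s=st()
```

```text
t 12.65 clamp [-86.3895 -17.5539] z 0.047448142571392724 toolx ang 179.43174199701383 Fclamp [-2.547   6.7989] fz 5.384988821546613 grip 0.18024332493311251 q [ 0.0893  0.9126 -0.4365  2.0783  1.0622  0.3903  0.3443]
```

>>> {"method": "play_rows", "body": {"targets": [[0, 0.002, -0.0002, 0, 0, 1, 0.1], [-0.0003, 0.0058, -0.0002, 0, 0, 3, 0.1], [-0.0006, 0.0096, -0.0002, 0, 0, 5, 0.1], [-0.001, 0.0134, -0.0002, 0, 0, 7, 0.1], [-0.0016, 0.0172, -0.0002, 0, 0, 9, 0.1], [-0.0023, 0.021, -0.0002, 0, 0, 11, 0.1], [-0.0031, 0.0247, -0.0002, 0, 0, 13, 0.1], [-0.0041, 0.0285, -0.0002, 0, 0, 15, 0.1], [-0.0051, 0.0321, -0.0002, 0, 0, 17, 0.1], [-0.0058, 0.034, -0.0002, 0, 0, 18, 0.1], [-0.0058, 0.034, -0.0002, 0, 0, 18, 0.1]]}}

```text
time_s: 13.57
eef_pos: [0.4583, 0.0714, 0.0474]
tcp_rot: [0.162, 0.987, 0.0, -0.0]
force: [-3.2, 1.9, 7.6]
grip_width: 0.179
```

Run:
```python
from h import *
s=st()
```

```text
t 13.57 clamp [-86.7257  16.2514] z 0.047439164126747174 toolx ang 161.31527407308485 Fclamp [-3.4748  1.3245] fz 7.588084279824305 grip 0.17884502624594142 q [-0.0142  0.9085 -0.377   2.0442  0.9367  0.3683  0.0884]
```

>>> {"method": "play_rows", "body": {"targets": [[0, 0.001, -0.0003, 0, 0, 0.5, 0.1], [0, 0.002, -0.0003, 0, 0, 1, 0.1], [0, 0.003, -0.0003, 0, 0, 1.5, 0.1], [0, 0.0038, -0.0003, 0, 0, 1.8, 0.1], [0, 0.0038, -0.0003, 0, 0, 1.8, 0.1]]}}

```text
time_s: 13.98
eef_pos: [0.4591, 0.0738, 0.0475]
tcp_rot: [0.178, 0.984, -0.001, -0.001]
force: [-6.5, -2.7, 2.8]
grip_width: 0.183
```

Run:
```python
from h import *
s=st()
```

```text
t 13.98 clamp [-86.3041  18.826 ] z 0.047470519085737815 toolx ang 159.48128104661322 Fclamp [-5.8852 -3.8926] fz 2.754917939255669 grip 0.18295622651895713 q [-0.0222  0.9087 -0.373   2.0385  0.9211  0.3707  0.067 ]
```

>>> {"method": "play_rows", "body": {"targets": [[0.0003, 0.0006, 0, 0, 0, 0, 0.1], [0.0003, 0.0012, 0, 0, 0, 0, 0.1], [0.0003, 0.0012, 0, 0, 0, 0, 0.1]]}}

```text
time_s: 14.23
eef_pos: [0.4591, 0.0739, 0.0474]
tcp_rot: [0.178, 0.984, -0.002, -0.001]
force: [-6.3, -8.4, 5.9]
grip_width: 0.177
```

Run:
```python
from h import *
s=st(); a=snap("wrist","w8"); snap("side","s8")
```

```text
t 14.23 clamp [-86.3109  18.8796] z 0.04744787674080232 toolx ang 159.44802972165607 Fclamp [-4.6783 -9.4346] fz 5.860026265644275 grip 0.1767969997801749 q [-0.0238  0.9088 -0.3725  2.0376  0.9202  0.3728  0.0662]
```

View pics/w8.png

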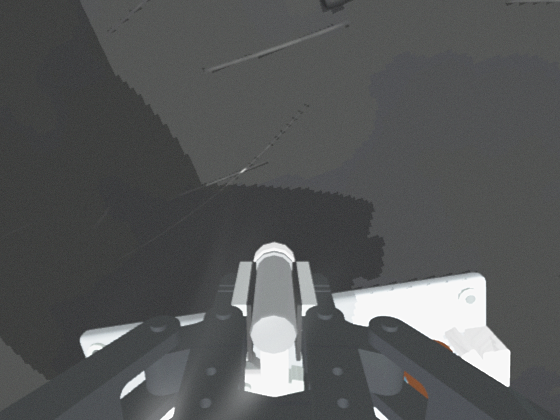

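Run:
```python
from h import *
b=snap("scene","c8")
a=cv2.imread("pics/s8.png")
A=cv2.resize(a[180:275,250:350],(400,380),interpolation=cv2.INTER_CUBIC); B=cv2.resize(cv2.imread("pics/c8.png")[180:245,220:320],(400,260),interpolation=cv2.INTER_CUBIC)
B=cv2.copyMakeBorder(B,0,120,0,0,cv2.BORDER_CONSTANT)
cv2.imwrite("pics/z8.png",np.hstack([A,B]))
```

```text
(no output)
```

View pics/z8.png

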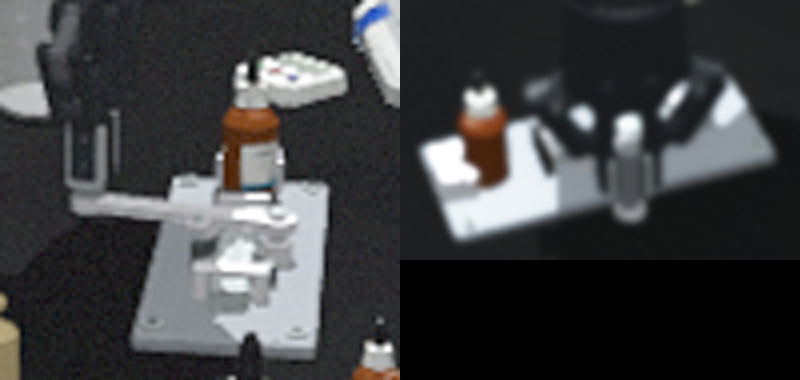

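>>> {"method": "play_rows", "body": {"targets": [[0.0002, -0.002, -0.0002, 0, 0, -1, 0.1], [0.0001, -0.0058, -0.0002, 0, 0, -3, 0.1], [-0.0002, -0.0096, -0.0002, 0, 0, -5, 0.1], [-0.0006, -0.0134, -0.0002, 0, 0, -7, 0.1], [-0.0012, -0.0172, -0.0002, 0, 0, -9, 0.1], [-0.0018, -0.021, -0.0002, 0, 0, -11, 0.1], [-0.0026, -0.0247, -0.0002, 0, 0, -13, 0.1], [-0.0036, -0.0285, -0.0002, 0, 0, -15, 0.1], [-0.0047, -0.0321, -0.0002, 0, 0, -17, 0.1], [-0.0057, -0.035, -0.0002, 0, 0, -18.5, 0.1], [-0.0062, -0.0368, -0.0002, 0, 0, -19.5, 0.1], [-0.0064, -0.038, -0.0002, 0, 0, -20, 0.1], [-0.0064, -0.038, -0.0002, 0, 0, -20, 0.1]]}}

```text
time_s: 15.47
eef_pos: [0.4524, 0.0381, 0.0476]
tcp_rot: [0.003, 1.0, 0.001, -0.0]
force: [-3.9, 2.6, -5.9]
grip_width: 0.18
```

Run:
```python
from h import *
s=st()
```

```text
t 15.47 clamp [-86.3823 -17.5166] z 0.04760539243826234 toolx ang 179.61742358254392 Fclamp [-4.2705  1.8196] fz -5.898122428421435 grip 0.1803484551326972 q [ 0.0905  0.913  -0.4404  2.0769  1.0611  0.3954  0.3479]
```

>>> {"method": "play_rows", "body": {"targets": [[0.0002, -0.0007, 0.0003, 0, 0, 0, 0.1], [0.0002, -0.0014, 0.0003, 0, 0, 0, 0.1], [0.0002, -0.0014, 0.0003, 0, 0, 0, 0.1]]}}

```text
time_s: 15.72
eef_pos: [0.4524, 0.038, 0.0475]
tcp_rot: [0.003, 1.0, 0.002, 0.0]
force: [-5.9, 10.0, -1.0]
grip_width: 0.18
```

Run:
```python
from h import *
s=st()
```

```text
t 15.72 clamp [-86.3326 -17.5786] z 0.04754686132320261 toolx ang 179.6462303850031 Fclamp [-7.6196  8.7839] fz -1.005430569008916 grip 0.1801889447550776 q [ 0.0917  0.9129 -0.4399  2.0779  1.063   0.3924  0.3477]
```

>>> {"method": "play_rows", "body": {"targets": [[0.0003, 0.002, -0.0001, 0, 0, 1, 0.1], [0.0002, 0.0058, -0.0001, 0, 0, 3, 0.1], [-0.0001, 0.0096, -0.0001, 0, 0, 5, 0.1], [-0.0005, 0.0134, -0.0001, 0, 0, 7, 0.1], [-0.0011, 0.0172, -0.0001, 0, 0, 9, 0.1], [-0.0017, 0.021, -0.0001, 0, 0, 11, 0.1], [-0.0026, 0.0247, -0.0001, 0, 0, 13, 0.1], [-0.0036, 0.0285, -0.0001, 0, 0, 15, 0.1], [-0.0047, 0.0321, -0.0001, 0, 0, 17, 0.1], [-0.0055, 0.0345, -0.0001, 0, 0, 18.3, 0.1], [-0.0058, 0.035, -0.0001, 0, 0, 18.5, 0.1], [-0.0058, 0.035, -0.0001, 0, 0, 18.5, 0.1]]}}

```text
time_s: 16.72
eef_pos: [0.4584, 0.0717, 0.0475]
tcp_rot: [0.164, 0.986, 0.0, -0.0]
force: [-4.5, 2.5, -0.2]
grip_width: 0.175
```

>>> {"method": "play_rows", "body": {"targets": [[0, 0.001, 0, 0, 0, 0.5, 0.1], [0, 0.002, 0, 0, 0, 1, 0.1], [0, 0.003, 0, 0, 0, 1.5, 0.1], [0, 0.0038, 0, 0, 0, 1.8, 0.1], [0, 0.0038, 0, 0, 0, 1.8, 0.1]]}}

```text
time_s: 17.13
eef_pos: [0.4592, 0.0738, 0.0475]
tcp_rot: [0.181, 0.984, -0.001, -0.0]
force: [-6.6, -5.1, 3.2]
grip_width: 0.181
```

Run:
```python
from h import *
s=st()
```

```text
t 17.13 clamp [-86.2832  18.846 ] z 0.04748891079269864 toolx ang 159.19421346304205 Fclamp [-5.5517 -6.186 ] fz 3.206625621543407 grip 0.18072813631418735 q [-0.0229  0.9086 -0.3725  2.0384  0.9212  0.371   0.0614]
```

>>> {"method": "play_rows", "body": {"targets": [[0.0003, 0.0004, 0, 0, 0, 0, 0.1], [0.0003, 0.0007, 0, 0, 0, 0, 0.1], [0.0003, 0.0007, 0, 0, 0, 0, 0.1]]}}

```text
time_s: 17.38
eef_pos: [0.4592, 0.0739, 0.0475]
tcp_rot: [0.181, 0.984, -0.002, -0.0]
force: [-6.0, -9.2, 3.0]
grip_width: 0.181
```

Run:
```python
from h import *
s=st(); snap("side","s9"); snap("scene","c9")
f=lambda n,x0,y0,w,h:cv2.resize(cv2.imread(f"pics/{n}.png")[y0:y0+h,x0:x0+w],(390,280),interpolation=cv2.INTER_CUBIC)
r=lambda n,m:np.hstack([f(n,285,205,60,43),f(m,225,185,78,56)])
cv2.imwrite("pics/z9.png",np.vstack([r("s8","c8"),r("s9","c9")]))
```

```text
t 17.38 clamp [-86.3057  18.8683] z 0.047476958204729865 toolx ang 159.17966496535823 Fclamp [ -4.1961 -10.145 ] fz 3.043250225945439 grip 0.18146636256140938 q [-0.0241  0.9086 -0.3718  2.0382  0.9211  0.3717  0.0607]
```

View pics/z9.png

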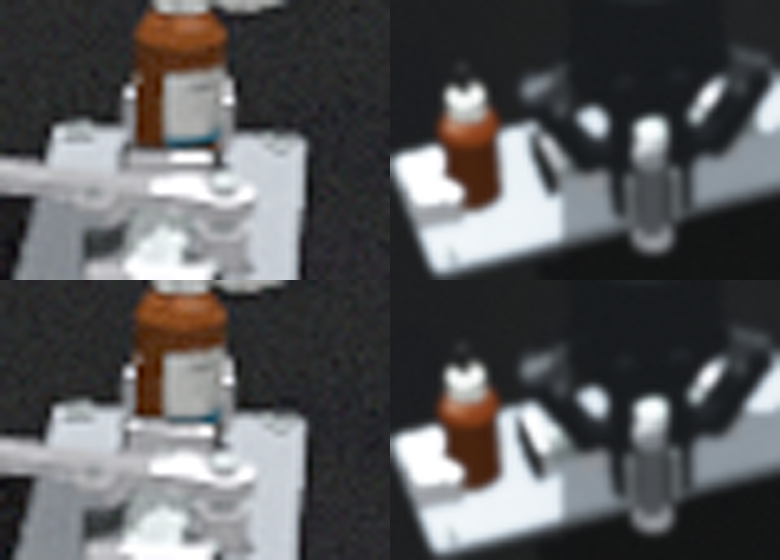

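>>> {"method": "play_rows", "body": {"targets": [[0.0002, -0.002, -0.0001, 0, 0, -1, 0.1], [0.0001, -0.0058, -0.0001, 0, 0, -3, 0.1], [-0.0002, -0.0096, -0.0001, 0, 0, -5, 0.1], [-0.0006, -0.0134, -0.0001, 0, 0, -7, 0.1], [-0.0012, -0.0172, -0.0001, 0, 0, -9, 0.1], [-0.0018, -0.021, -0.0001, 0, 0, -11, 0.1], [-0.0026, -0.0247, -0.0001, 0, 0, -13, 0.1], [-0.0036, -0.0285, -0.0001, 0, 0, -15, 0.1], [-0.0047, -0.0321, -0.0001, 0, 0, -17, 0.1], [-0.0056, -0.035, -0.0001, 0, 0, -18.5, 0.1], [-0.006, -0.0368, -0.0001, 0, 0, -19.5, 0.1], [-0.0062, -0.038, -0.0001, 0, 0, -20, 0.1], [-0.0062, -0.0386, -0.0001, 0, 0, -20, 0.1], [-0.0062, -0.0386, -0.0001, 0, 0, -20, 0.1]]}}

```text
time_s: 18.65
eef_pos: [0.4523, 0.0381, 0.0476]
tcp_rot: [0.006, 1.0, 0.001, 0.001]
force: [3.4, 3.7, -9.3]
grip_width: 0.18
```

Run:
```python
from h import *
s=st()
```

```text
t 18.65 clamp [-86.4146 -17.5203] z 0.04763425684535445 toolx ang 179.2663436330427 Fclamp [2.6583 4.3124] fz -9.305990515921547 grip 0.18002029388175136 q [ 0.0889  0.9122 -0.437   2.0787  1.0642  0.3913  0.3387]
```

>>> {"method": "play_rows", "body": {"targets": [[0, -0.0006, 0.0004, 0, 0, 0, 0.1], [0, -0.001, 0.0004, 0, 0, 0, 0.1], [0, -0.001, 0.0004, 0, 0, 0, 0.1]]}}

```text
time_s: 18.9
eef_pos: [0.4523, 0.0381, 0.0475]
tcp_rot: [0.006, 1.0, 0.001, 0.001]
force: [-0.1, 8.6, -0.5]
grip_width: 0.182
```

>>> {"method": "play_rows", "body": {"targets": [[0.0001, 0.002, 0, 0, 0, 1, 0.1], [0, 0.0058, 0, 0, 0, 3, 0.1], [-0.0003, 0.0096, 0, 0, 0, 5, 0.1], [-0.0007, 0.0134, 0, 0, 0, 7, 0.1], [-0.0013, 0.0172, 0, 0, 0, 9, 0.1], [-0.0019, 0.021, 0, 0, 0, 11, 0.1], [-0.0028, 0.0247, 0, 0, 0, 13, 0.1], [-0.0038, 0.0285, 0, 0, 0, 15, 0.1], [-0.0049, 0.0321, 0, 0, 0, 17, 0.1], [-0.0057, 0.0345, 0, 0, 0, 18.3, 0.1], [-0.006, 0.035, 0, 0, 0, 18.5, 0.1], [-0.006, 0.035, 0, 0, 0, 18.5, 0.1]]}}

```text
time_s: 19.9
eef_pos: [0.4583, 0.0717, 0.0474]
tcp_rot: [0.167, 0.986, 0.0, 0.0]
force: [-0.8, 2.9, 5.7]
grip_width: 0.18
```

>>> {"method": "play_rows", "body": {"targets": [[0, 0.001, 0, 0, 0, 0.5, 0.1], [0, 0.002, 0, 0, 0, 1, 0.1], [0, 0.003, 0, 0, 0, 1.5, 0.1], [0, 0.0038, 0, 0, 0, 1.8, 0.1], [0, 0.0038, 0, 0, 0, 1.8, 0.1]]}}

```text
time_s: 20.32
eef_pos: [0.4592, 0.0738, 0.0474]
tcp_rot: [0.183, 0.983, -0.001, -0.0]
force: [-2.1, -4.8, 9.2]
grip_width: 0.179
```

Run:
```python
from h import *
s=st(); snap("scene","c10"); snap("side","s10")
f=lambda n,x0,y0,w,h:cv2.resize(cv2.imread(f"pics/{n}.png")[y0:y0+h,x0:x0+w],(390,280),interpolation=cv2.INTER_CUBIC)
r=lambda n,m:np.hstack([f(n,285,205,60,43),f(m,225,185,78,56)])
cv2.imwrite("pics/z10.png",r("s10","c10"))
```

```text
t 20.32 clamp [-86.2355  18.7898] z 0.047373614323422956 toolx ang 158.91027326745535 Fclamp [-1.179  -5.1376] fz 9.192252427786956 grip 0.17943909352741116 q [-0.0237  0.9086 -0.371   2.0391  0.9227  0.3692  0.0551]
```

View pics/z10.png

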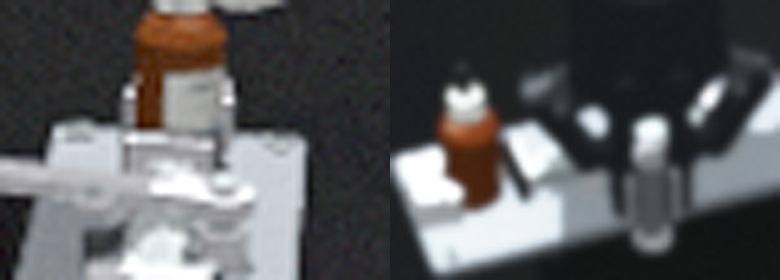

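>>> {"method": "play_rows", "body": {"targets": [[0, 0.0005, -0.0003, 0, 0, 0, 0.1], [0, 0.001, -0.0003, 0, 0, 0, 0.1], [0, 0.001, -0.0003, 0, 0, 0, 0.1]]}}

```text
time_s: 20.67
eef_pos: [0.4592, 0.0738, 0.0474]
tcp_rot: [0.183, 0.983, -0.002, -0.0]
force: [-3.5, -10.4, 3.9]
grip_width: 0.178
```

>>> {"method": "play_rows", "body": {"targets": [[0, -0.002, -0.0001, 0, 0, -1, 0.1], [-0.0001, -0.0058, -0.0001, 0, 0, -3, 0.1], [-0.0004, -0.0096, -0.0001, 0, 0, -5, 0.1], [-0.0008, -0.0134, -0.0001, 0, 0, -7, 0.1], [-0.0014, -0.0172, -0.0001, 0, 0, -9, 0.1], [-0.002, -0.021, -0.0001, 0, 0, -11, 0.1], [-0.0028, -0.0247, -0.0001, 0, 0, -13, 0.1], [-0.0038, -0.0285, -0.0001, 0, 0, -15, 0.1], [-0.0049, -0.0321, -0.0001, 0, 0, -17, 0.1], [-0.0057, -0.035, -0.0001, 0, 0, -18.5, 0.1], [-0.0062, -0.0368, -0.0001, 0, 0, -19.5, 0.1], [-0.0064, -0.038, -0.0001, 0, 0, -20, 0.1], [-0.0064, -0.0391, 0, 0, 0, -20, 0.1], [-0.0064, -0.0391, 0, 0, 0, -20, 0.1]]}}

```text
time_s: 21.83
eef_pos: [0.4524, 0.0381, 0.0476]
tcp_rot: [0.009, 1.0, 0.001, 0.001]
force: [6.6, 4.1, -7.2]
grip_width: 0.178
```

Run:
```python
from h import *
s=st()
```

```text
t 21.83 clamp [-86.3149 -17.51  ] z 0.047576250601921166 toolx ang 178.98665816759777 Fclamp [5.6953 5.2471] fz -7.2465611259378635 grip 0.1780834071373016 q [ 0.0894  0.9123 -0.4372  2.0787  1.0649  0.3905  0.3336]
```

>>> {"method": "play_rows", "body": {"targets": [[-0.0003, -0.0005, 0.0003, 0, 0, -0.3, 0.1], [-0.0003, -0.0009, 0.0003, 0, 0, -0.5, 0.1], [-0.0003, -0.0009, 0.0003, 0, 0, -0.5, 0.1]]}}

```text
time_s: 22.08
eef_pos: [0.4525, 0.0381, 0.0475]
tcp_rot: [0.004, 1.0, 0.002, 0.001]
force: [2.1, 9.8, 1.2]
grip_width: 0.181
```

>>> {"method": "play_rows", "body": {"targets": [[0, 0.002, 0, 0, 0, 1, 0.1], [-0.0001, 0.0058, 0, 0, 0, 3, 0.1], [-0.0004, 0.0096, 0, 0, 0, 5, 0.1], [-0.0008, 0.0134, 0, 0, 0, 7, 0.1], [-0.0014, 0.0172, 0, 0, 0, 9, 0.1], [-0.002, 0.021, 0, 0, 0, 11, 0.1], [-0.0029, 0.0247, 0, 0, 0, 13, 0.1], [-0.0039, 0.0285, 0, 0, 0, 15, 0.1], [-0.005, 0.0321, 0, 0, 0, 17, 0.1], [-0.0058, 0.0345, 0, 0, 0, 18.3, 0.1], [-0.006, 0.035, 0, 0, 0, 18.5, 0.1], [-0.006, 0.035, 0, 0, 0, 18.5, 0.1]]}}

```text
time_s: 23.08
eef_pos: [0.4583, 0.0713, 0.0474]
tcp_rot: [0.166, 0.986, -0.0, 0.0]
force: [-1.2, -0.6, 6.9]
grip_width: 0.177
```

Run:
```python
from h import *
s=st()
```

```text
t 23.08 clamp [-86.652   16.2416] z 0.04740919564584496 toolx ang 160.9329182371675 Fclamp [-1.1137 -0.8096] fz 6.906435195098651 grip 0.17676791741518677 q [-0.0137  0.9087 -0.3783  2.0443  0.94    0.3691  0.0783]
```

>>> {"method": "play_rows", "body": {"targets": [[0, 0.001, -0.0002, 0, 0, 0.5, 0.1], [0, 0.002, -0.0002, 0, 0, 1, 0.1], [0, 0.002, -0.0002, 0, 0, 1, 0.1]]}}

```text
time_s: 23.33
eef_pos: [0.4589, 0.0731, 0.0475]
tcp_rot: [0.175, 0.985, -0.0, -0.0]
force: [-0.5, -0.8, 3.5]
grip_width: 0.178
```

>>> {"method": "play_rows", "body": {"targets": [[0, 0.001, 0, 0, 0, 0.5, 0.1], [0, 0.0018, 0, 0, 0, 0.8, 0.1], [0, 0.0018, 0, 0, 0, 0.8, 0.1]]}}

```text
time_s: 23.58
eef_pos: [0.4592, 0.0738, 0.0474]
tcp_rot: [0.182, 0.983, -0.001, -0.0]
force: [-2.9, -8.0, 7.4]
grip_width: 0.175
```

Run:
```python
from h import *
s=st(); snap("scene","c11"); snap("side","s11")
f=lambda n,x0,y0,w,h:cv2.resize(cv2.imread(f"pics/{n}.png")[y0:y0+h,x0:x0+w],(390,280),interpolation=cv2.INTER_CUBIC)
r=lambda n,m:np.hstack([f(n,285,205,60,43),f(m,225,185,78,56)])
cv2.imwrite("pics/z11.png",r("s11","c11"))
```

```text
t 23.58 clamp [-86.2446  18.8234] z 0.04739141952410149 toolx ang 159.0660877142444 Fclamp [-1.3866 -8.4039] fz 7.4110579979159 grip 0.17485179527142955 q [-0.0218  0.909  -0.3742  2.0385  0.9241  0.3718  0.0566]
```

View pics/z11.png

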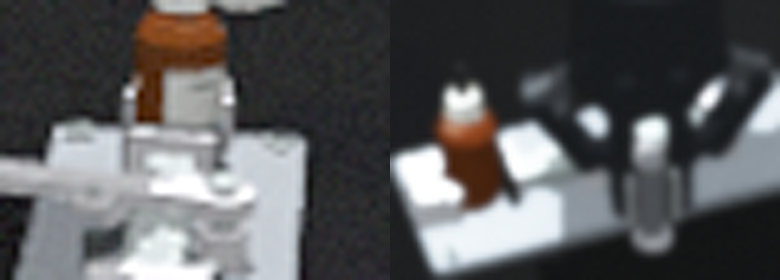

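>>> {"method": "play_rows", "body": {"targets": [[0, -0.002, -0.0003, 0, 0, -1, 0.1], [-0.0001, -0.0058, -0.0003, 0, 0, -3, 0.1], [-0.0004, -0.0096, -0.0003, 0, 0, -5, 0.1], [-0.0008, -0.0134, -0.0003, 0, 0, -7, 0.1], [-0.0014, -0.0172, -0.0003, 0, 0, -9, 0.1], [-0.002, -0.021, -0.0003, 0, 0, -11, 0.1], [-0.0028, -0.0247, -0.0003, 0, 0, -13, 0.1], [-0.0038, -0.0285, -0.0003, 0, 0, -15, 0.1], [-0.0049, -0.0321, -0.0003, 0, 0, -17, 0.1], [-0.0057, -0.035, -0.0003, 0, 0, -18.5, 0.1], [-0.0062, -0.0368, -0.0001, 0, 0, -19.5, 0.1], [-0.0064, -0.038, -0.0001, 0, 0, -20, 0.1], [-0.0064, -0.0391, 0, 0, 0, -20, 0.1], [-0.0064, -0.0391, 0, 0, 0, -20, 0.1]]}}

```text
time_s: 24.85
eef_pos: [0.4524, 0.038, 0.0476]
tcp_rot: [0.007, 1.0, 0.002, 0.001]
force: [4.4, 10.9, -5.8]
grip_width: 0.178
```

Run:
```python
from h import *
s=st()
```

```text
t 24.85 clamp [-86.2927 -17.6125] z 0.047552963035777635 toolx ang 179.25429494704306 Fclamp [ 2.3398 11.5063] fz -5.7619386901082805 grip 0.1776627774663909 q [ 0.0927  0.9128 -0.4402  2.0793  1.0679  0.3905  0.3367]
```

>>> {"method": "play_rows", "body": {"targets": [[0, 0.002, 0, 0, 0, 0, 0.1], [0, 0.002, 0, 0, 0, 0, 0.3], [0, 0.002, 0, 0, 0, 0, 0.32], [0, 0.002, 0, 0, 0, 0, 0.32], [0, 0.002, 0, 0, 0, 0, 0.32]]}}

```text
time_s: 25.27
eef_pos: [0.4517, 0.0378, 0.0474]
tcp_rot: [0.007, 1.0, 0.0, -0.0]
force: [-1.2, 0.2, 0.5]
grip_width: 0.317
```

Run:
```python
from h import *
s=st(); snap("wrist","w12"); snap("scene","c12")
```

```text
t 25.27 clamp [-87.0184 -17.9224] z 0.04744674104976817 toolx ang 179.14601961607755 Fclamp [-1.2238 -0.0346] fz 0.5423560064987817 grip 0.31741397760856316 q [ 0.089   0.9127 -0.4382  2.0797  1.0666  0.3935  0.3335]
```

View pics/w12.png

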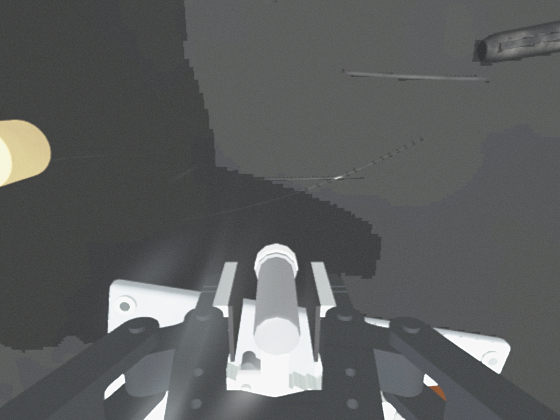

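>>> {"method": "play_rows", "body": {"targets": [[0, 0.002, 0, 0, 0, 0, 0.32], [0, 0.004, 0, 0, 0, 0, 0.32], [0, 0.006, 0, 0, 0, 0, 0.32], [-0.0003, 0.008, 0, 0, 0, 2, 0.32], [-0.0005, 0.01, 0, 0, 0, 3, 0.32], [-0.0007, 0.012, 0, 0, 0, 4, 0.32], [-0.0007, 0.0125, 0, 0, 0, 4, 0.32]]}}

```text
time_s: 25.95
eef_pos: [0.4526, 0.0507, 0.0474]
tcp_rot: [0.043, 0.999, -0.0, -0.0]
force: [-1.0, -0.3, -0.2]
grip_width: 0.321
```

Run:
```python
from h import *
s=st()
```

```text
t 25.95 clamp [-88.4878  -5.0607] z 0.047426561451991464 toolx ang 175.09858233531824 Fclamp [-0.952  -0.5102] fz -0.21725932780439117 grip 0.3211601518865591 q [ 0.0531  0.9114 -0.4235  2.0724  1.0395  0.3862  0.2633]
```

>>> {"method": "play_rows", "body": {"targets": [[0, 0.001, 0, 0, 0, 0, 0.32], [-0.0001, 0.002, 0, 0, 0, 1, 0.32], [-0.0003, 0.004, 0, 0, 0, 2, 0.32], [-0.0004, 0.006, 0, 0, 0, 3, 0.32], [-0.0004, 0.007, 0, 0, 0, 3, 0.32]]}}

```text
time_s: 26.37
eef_pos: [0.4536, 0.0576, 0.0474]
tcp_rot: [0.069, 0.998, 0.0, -0.0]
force: [-0.5, -2.9, -0.0]
grip_width: 0.318
```

Run:
```python
from h import *
s=st()
```

```text
t 26.37 clamp [-88.751    1.8902] z 0.04741109279694648 toolx ang 172.04762611362048 Fclamp [ 0.0902 -2.9224] fz -0.025169306677523776 grip 0.31775154630807617 q [ 0.0332  0.9107 -0.4136  2.0663  1.0184  0.3821  0.2178]
```

>>> {"method": "play_rows", "body": {"targets": [[0, 0.001, 0, 0, 0, 0.5, 0.32], [0, 0.003, 0, 0, 0, 1.5, 0.32], [-0.0001, 0.006, 0, 0, 0, 3, 0.32], [-0.0004, 0.009, 0, 0, 0, 4.5, 0.32], [-0.0006, 0.012, 0, 0, 0, 6, 0.32], [-0.001, 0.015, 0, 0, 0, 8, 0.32], [-0.0013, 0.0175, 0, 0, 0, 9.5, 0.32], [-0.0013, 0.0175, 0, 0, 0, 9.5, 0.32]]}}

```text
time_s: 27.03
eef_pos: [0.4575, 0.0749, 0.0474]
tcp_rot: [0.152, 0.988, -0.0, 0.0]
force: [1.5, -5.1, -0.1]
grip_width: 0.323
```

Run:
```python
from h import *
s=st()
```

```text
t 27.03 clamp [-88.1342  19.5913] z 0.047423992986259336 toolx ang 162.45891374756664 Fclamp [ 2.4509 -4.7734] fz -0.14805008533352712 grip 0.3228169493619206 q [-0.0184  0.9094 -0.3842  2.0451  0.9489  0.3728  0.088 ]
```

>>> {"method": "play_rows", "body": {"targets": [[0, 0.001, 0, 0, 0, 0.5, 0.32], [-0.0001, 0.002, 0, 0, 0, 1, 0.32], [-0.0002, 0.003, 0, 0, 0, 1.5, 0.32], [-0.0003, 0.004, 0, 0, 0, 2, 0.32], [-0.0003, 0.004, 0, 0, 0, 2, 0.32]]}}

```text
time_s: 27.45
eef_pos: [0.4588, 0.0781, 0.0474]
tcp_rot: [0.169, 0.986, -0.0, -0.0]
force: [1.0, -6.7, 1.4]
grip_width: 0.319
```

Run:
```python
from h import *
s=st()
```

```text
t 27.45 clamp [-87.46    22.9757] z 0.04740541420729345 toolx ang 160.50627716862215 Fclamp [ 2.2397 -6.4102] fz 1.43252478974776 grip 0.3192130769925593 q [-0.0271  0.9098 -0.3803  2.0385  0.9324  0.3744  0.065 ]
```

>>> {"method": "play_rows", "body": {"targets": [[0, 0.0007, 0, 0, 0, 0, 0.32], [-0.0001, 0.0014, 0, 0, 0, 0, 0.32], [-0.0001, 0.0014, 0, 0, 0, 0, 0.32]]}}

```text
time_s: 27.7
eef_pos: [0.4591, 0.0793, 0.0474]
tcp_rot: [0.169, 0.986, -0.001, -0.0]
force: [-0.0, -6.4, 1.5]
grip_width: 0.319
```

Run:
```python
from h import *
s=st()
```

```text
t 27.7 clamp [-87.3376  24.1993] z 0.04738159446399089 toolx ang 160.53915222609433 Fclamp [ 1.1828 -6.3351] fz 1.4818186093318944 grip 0.31855510339753357 q [-0.0284  0.9104 -0.3824  2.0361  0.9303  0.3773  0.0657]
```

>>> {"method": "play_rows", "body": {"targets": [[0, 0.0006, 0, 0, 0, 0, 0.32], [-0.0001, 0.0012, 0, 0, 0, 0, 0.32], [-0.0001, 0.0012, 0, 0, 0, 0, 0.32]]}}

```text
time_s: 27.95
eef_pos: [0.4593, 0.0799, 0.0473]
tcp_rot: [0.169, 0.986, -0.001, -0.0]
force: [-2.6, -8.7, 3.4]
grip_width: 0.322
```

Run:
```python
from h import *
s=st()
```

```text
t 27.95 clamp [-87.2801  24.8046] z 0.047345473031045915 toolx ang 160.5200552361103 Fclamp [-0.941  -8.9819] fz 3.43432907245555 grip 0.32166153280782084 q [-0.0294  0.9109 -0.3836  2.0343  0.9282  0.3803  0.066 ]
```

>>> {"method": "play_rows", "body": {"targets": [[0, 0.0006, 0, 0, 0, 0, 0.32], [0, 0.0006, 0, 0, 0, 0, 0.32], [0, -0.002, 0, 0, 0, 0, 0.32], [0, -0.006, 0, 0, 0, 0, 0.32], [0, -0.006, 0, 0, 0, 0, 0.4], [0, -0.006, 0, 0, 0, 0, 0.5], [0, -0.006, 0, 0, 0, 0, 0.5]]}}

```text
time_s: 28.53
eef_pos: [0.4579, 0.0756, 0.0475]
tcp_rot: [0.168, 0.986, 0.0, -0.0]
force: [-0.3, 0.3, 0.0]
grip_width: 0.503
```

Run:
```python
from h import *
s=st(); snap("wrist","w13")
```

```text
t 28.53 clamp [-87.8422  20.3484] z 0.04745523435117943 toolx ang 160.64035084237716 Fclamp [-0.4     0.2369] fz 0.035619691205684874 grip 0.5026552257636117 q [-0.0222  0.9087 -0.3783  2.0436  0.9376  0.3686  0.0671]
```

View pics/w13.png

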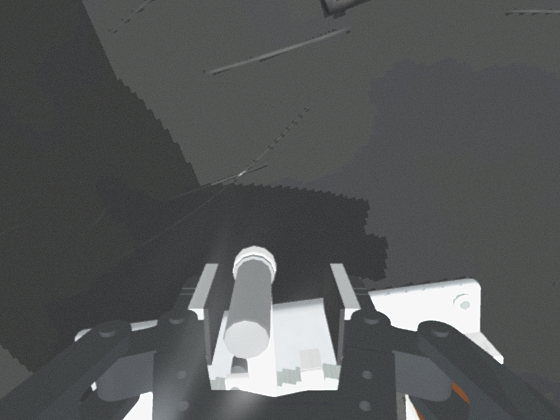

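>>> {"method": "play_rows", "body": {"targets": [[0, -0.003, -0.005, 0, 0, 0, 0.5], [0, -0.003, -0.03, 0, 0, 0, 0.5], [0, -0.003, -0.06, 0, 0, 0, 0.5], [0, -0.003, -0.1, 0, 0, 0, 0.5], [0, -0.003, -0.14, 0, 0, 0, 0.5], [0.01, -0.003, -0.17, 0, 0, 0, 0.5], [0.02, -0.003, -0.18, 0, 0, 0, 0.5], [0.02, -0.003, -0.18, 0, 0, 0, 0.5], [0.02, -0.003, -0.18, 0, 0, 0, 0.5]]}}

```text
time_s: 29.33
eef_pos: [0.438, 0.0785, 0.2277]
tcp_rot: [0.168, 0.986, -0.0, 0.0]
force: [-0.1, -1.0, -0.3]
grip_width: 0.5
```

Run:
```python
from h import *
s=st(); print(list(s["eef_pos"]),list(s["tcp_rot"])); snap("wrist","w14"); snap("side","s14"); snap("scene","c14")
f=lambda n,x0,y0,w,h:cv2.resize(cv2.imread(f"pics/{n}.png")[y0:y0+h,x0:x0+w],(390,280),interpolation=cv2.INTER_CUBIC)
r=lambda n,m:np.hstack([f(n,285,205,60,43),f(m,225,185,78,56)])
cv2.imwrite("pics/z14.png",r("s14","c14"))
```

```text
t 29.33 clamp [-107.9056   19.5139] z 0.22771503633068463 toolx ang 160.64123453427374 Fclamp [ 0.127  -1.0389] fz -0.2884515862907036 grip 0.4998134655455252 q [ 0.1838  0.6033 -0.7401  1.9256  0.5493  0.8241  0.3782]
[np.float64(0.4380408056248914), np.float64(0.07847074429643654), np.float64(0.22771503633068463)] [np.float64(0.1681346567074334), np.float64(0.9857639334246375), np.float64(-3.498460396070168e-05), np.float64(0.0004511642026985921)]
```

View pics/w14.png

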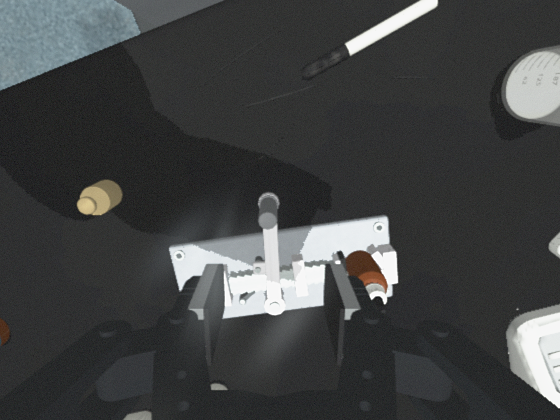

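View pics/z14.png

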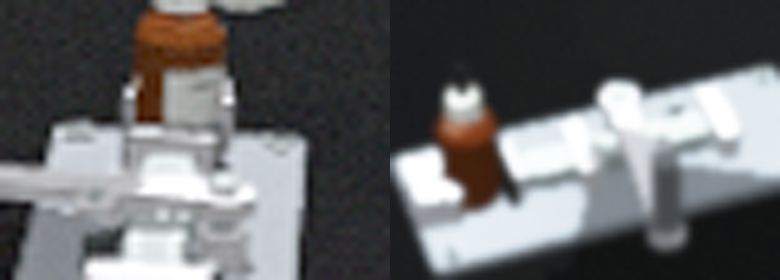

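Run:
```python
from h import *
s=dict(eef_pos=[0.43804,0.07847,.2277],tcp_rot=[.1681,.98576,0,.00045])
print("handle",cl(hit("wrist",(267.5,217),.088,s)),"pin",cl(hit("wrist",(275,307),.038,s)))
a=cv2.imread("pics/w14.png"); cv2.imwrite("pics/w14z.png",cv2.resize(a[210:320,165:405],None,fx=3.3,fy=3.3,interpolation=cv2.INTER_CUBIC))
f=lambda n,x0,y0,w,h:cv2.resize(cv2.imread(f"pics/{n}.png")[y0:y0+h,x0:x0+w],(780,280),interpolation=cv2.INTER_CUBIC)
cv2.imwrite("pics/z14b.png",np.vstack([f("c12",225,185,98,50),f("c14",225,185,98,50)]))
```

```text
handle [-91.2233  11.7391] pin [23.4821  0.6541]
```

View pics/w14z.png

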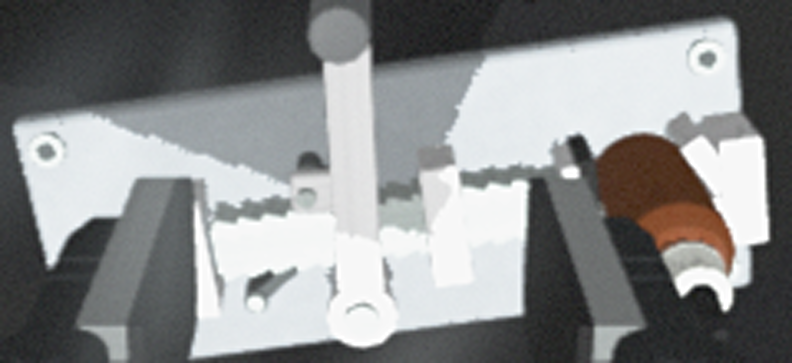

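View pics/z14b.png

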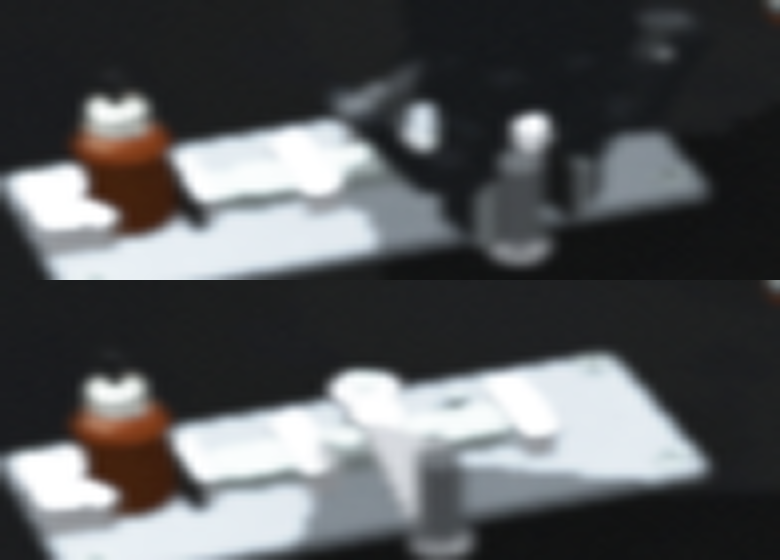

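>>> {"method": "play_rows", "body": {"targets": [[-0.01, 0, -0.02, 0, 0, 0, 0.5], [-0.04, 0, -0.04, 0, 0, 0, 0.5], [-0.07, 0, -0.05, 0, 0, 0, 0.5], [-0.09, 0, -0.05, 0, 0, 0, 0.5], [-0.1, 0, -0.05, 0, 0, 0, 0.5], [-0.1, 0, -0.05, 0, 0, 0, 0.5], [-0.1, 0, -0.05, 0, 0, 0, 0.5]]}}

```text
time_s: 30.07
eef_pos: [0.532, 0.0457, 0.2764]
tcp_rot: [0.168, 0.986, 0.0, -0.001]
force: [-0.6, 1.8, 0.8]
grip_width: 0.497
```

Run:
```python
from h import *
s=st(); print(list(s["eef_pos"]),list(s["tcp_rot"])); snap("wrist","w15")
import pickle; pickle.dump({k:np.array(s[k]) for k in("eef_pos","tcp_rot")},open("s15.pkl","wb"))
a=cv2.imread("pics/w15.png"); c,P=campose("wrist",s)
us=[proj("wrist",[*(Rm@np.array(p)/1e3+o),.02],s) for p in[(-60,-110),(60,-110),(60,135),(-60,135)]]
us=np.array(us); x0,y0=us.min(0).astype(int);x1,y1=us.max(0).astype(int);print(x0,y0,x1,y1)
# rectify at z=.03
src=np.float32([proj("wrist",[*(Rm@np.array(p)/1e3+o),.03],s) for p in[(-100,-110),(60,-110),(60,135),(-100,135)]])
dst=np.float32([(0,480),(0,0),(735,0),(735,480)]);H=cv2.getPerspectiveTransform(src,dst)
A=cv2.warpPerspective(a,H,(735,480),flags=cv2.INTER_CUBIC); cv2.imwrite("pics/r15.png",A)
s1=dict(eef_pos=[0.5177,-.0019,.3313],tcp_rot=[ 0.7674 , 0.6412, -0.0003,  0.0001])
src=np.float32([proj("wrist",[*(Rm@np.array(p)/1e3+o),.03],s1) for p in[(-100,-110),(60,-110),(60,135),(-100,135)]])
H=cv2.getPerspectiveTransform(src,dst); cv2.imwrite("pics/r1.png",cv2.warpPerspective(cv2.imread("pics/w1.png"),H,(735,480),flags=cv2.INTER_CUBIC))
```

```text
t 30.07 clamp [-9.5202  4.6471] z 0.2763670015565941 toolx ang 160.64112236649927 Fclamp [-0.8867  1.7093] fz 0.8370003664580653 grip 0.4973494423034231 q [ 0.2487  0.6749 -0.7666  1.5461  0.4994  1.1268  0.606 ]
[np.float64(0.5319996213250044), np.float64(0.04572240065125102), np.float64(0.2763670015565941)] [np.float64(0.16813556342053879), np.float64(0.9857634276224765), np.float64(3.431482451623024e-05), np.float64(-0.0009465187464620534)]
161 103 395 241
```

View pics/r15.png

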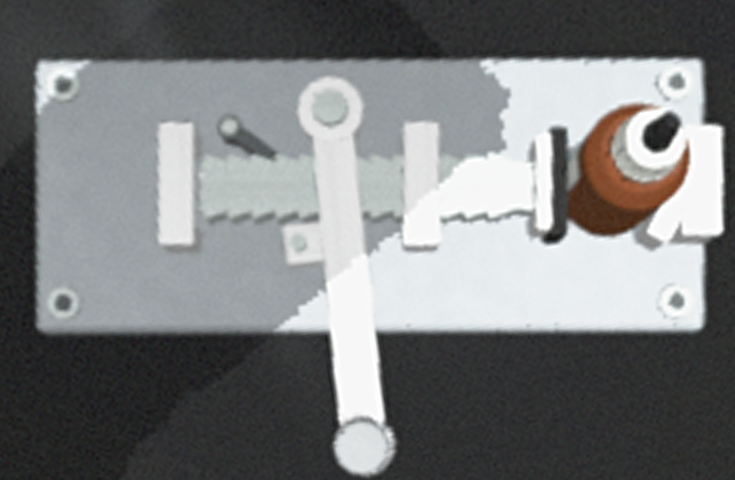

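View pics/r1.png

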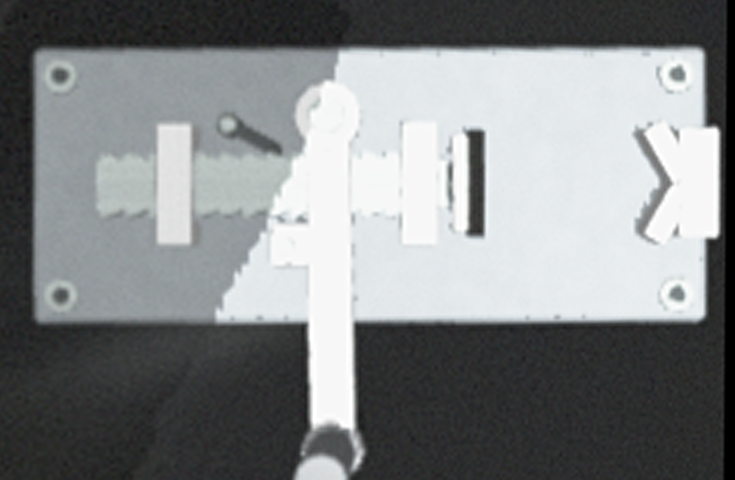

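Run:
```python
from h import *
import pickle
s15=pickle.load(open("s15.pkl","rb"))
s1=dict(eef_pos=np.array([0.5177,-.0019,.3313]),tcp_rot=np.array([ 0.7674 , 0.6412, -0.0003,  0.0001]))
print("handle now",cl(hit("wrist",proj("wrist",[0,0,0],s1),.0,s1)) )
def rect(img,s,z,k=5):
    src=np.float32([proj("wrist",[*(Rm@np.array(p)/1e3+o),z],s) for p in[(-25,-90),(30,-90),(30,80),(-25,80)]])
    dst=np.float32([(0,55*k),(0,0),(170*k,0),(170*k,55*k)]); return cv2.warpPerspective(cv2.imread(img),cv2.getPerspectiveTransform(src,dst),(170*k,55*k),flags=cv2.INTER_CUBIC)
for z in(.022,.028):
    cv2.imwrite(f"pics/q{int(z*1e3)}.png",cv2.resize(np.vstack([rect("pics/w1.png",s1,z),rect("pics/w15.png",s15,z)]),(800,518)))
```

```text
handle now [-523.9742 -138.3604]
```

View pics/q28.png

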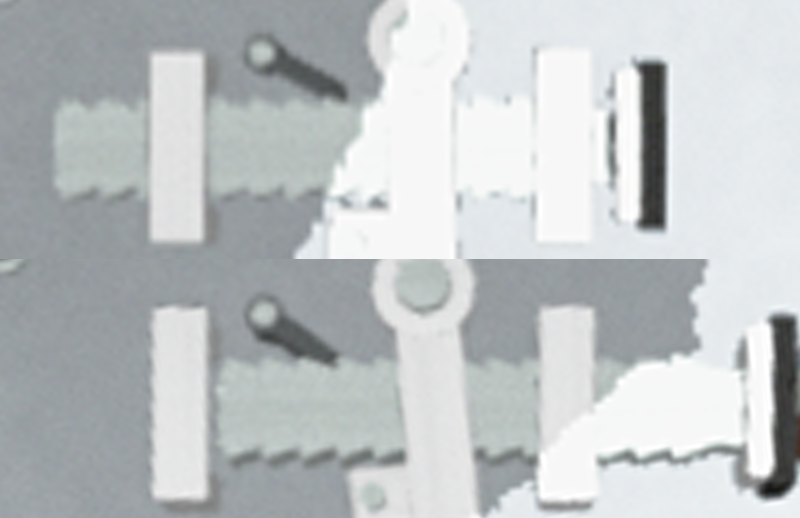

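View pics/q22.png

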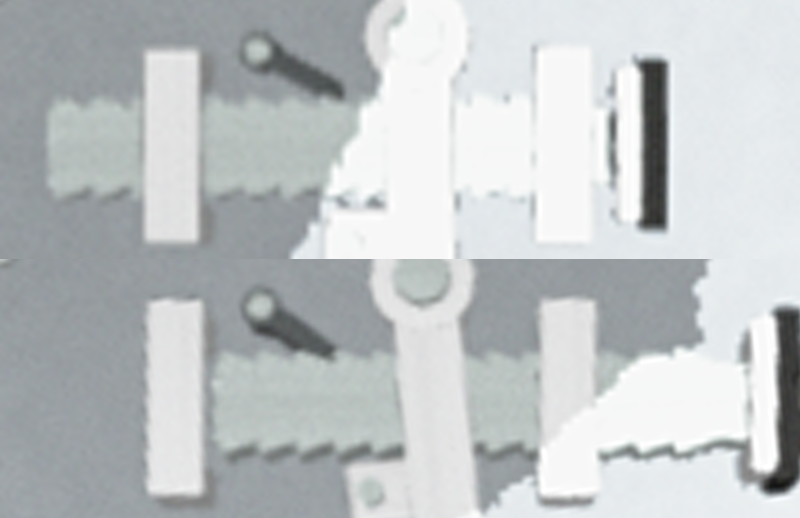

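View pics/w15.png

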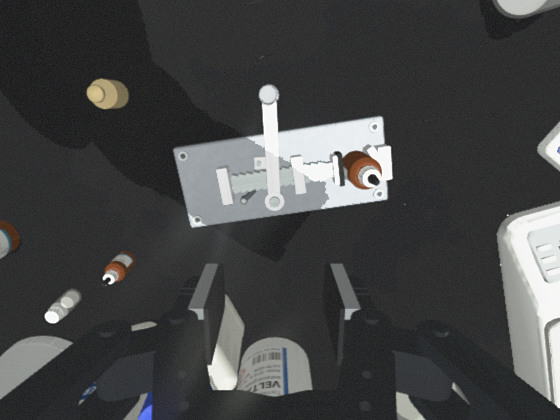

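Run:
```python
from h import *
import pickle
s15=pickle.load(open("s15.pkl","rb"))
print("w15 handle",cl(hit("wrist",(268.5,93.5),.088,s15)),"pin",cl(hit("wrist",(274.5,201.5),.04,s15)))
s13=dict(eef_pos=[0.4579,0.0756,.0475],tcp_rot=[.168,.9858,0,0])
print("w13 handle",cl(hit("wrist",(246,341),.088,s13)))
s12=dict(eef_pos=[0.4517,0.0378,.0474],tcp_rot=[.007,1,0,0])
print("w12 handle",cl(hit("wrist",(278,333),.088,s12)))
s8=dict(eef_pos=[0.4591,0.0739,.0474],tcp_rot=[.178,.984,0,0])
print("w8 handle",cl(hit("wrist",(274,334),.088,s8)))
# scene pad track
def rect(img,z,k=5):
    src=np.float32([proj("scene",[*(Rm@np.array(p)/1e3+o),z]) for p in[(-25,30),(25,30),(25,100),(-25,100)]])
    dst=np.float32([(0,30*k),(0,0),(70*k,0),(70*k,30*k)]); return cv2.warpPerspective(cv2.imread(img),cv2.getPerspectiveTransform(src,dst),(70*k,30*k),flags=cv2.INTER_CUBIC)
I=[rect(f"pics/{n}.png",.025) for n in("scene0","c8","c9","c10","c11","c12","c14")]
I.append(I[-1]*0)
cv2.imwrite("pics/pt.png",np.hstack([np.vstack(I[:4]),np.vstack(I[4:])]))
```

```text
w15 handle [-88.5022  12.1769] pin [21.4558  0.7299]
w13 handle [-87.6633  10.6375]
w12 handle [-88.6309 -17.1781]
w8 handle [-87.507   18.8158]
```

View pics/pt.png

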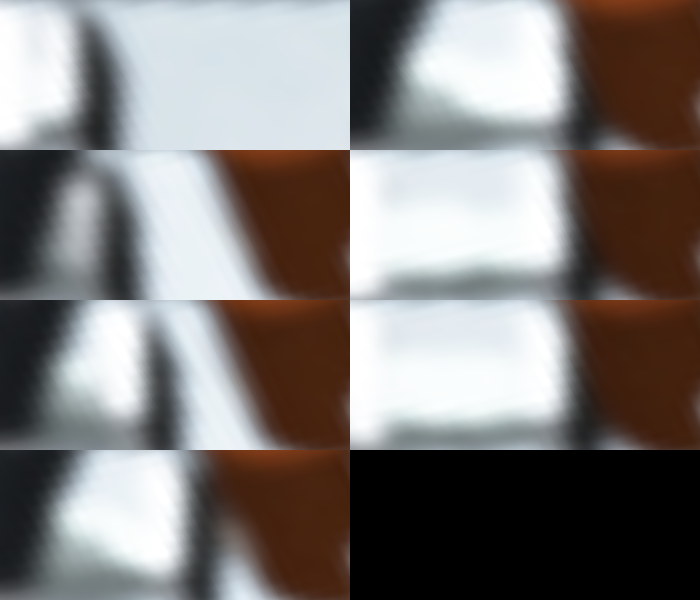

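Run:
```python
from h import *
s=st(); snap("scene","cF"); print(finish_job())
```

```text
t 30.12 clamp [-9.8378  4.7847] z 0.27672747609247617 toolx ang 160.67122562694587 Fclamp [-0.3439 -0.215 ] fz 0.8001352831134527 grip 0.4952890584337045 q [ 0.2486  0.674  -0.7669  1.5468  0.4993  1.1268  0.6059]
the job is handed in; nothing more can be done
None
```

View pics/cF.png

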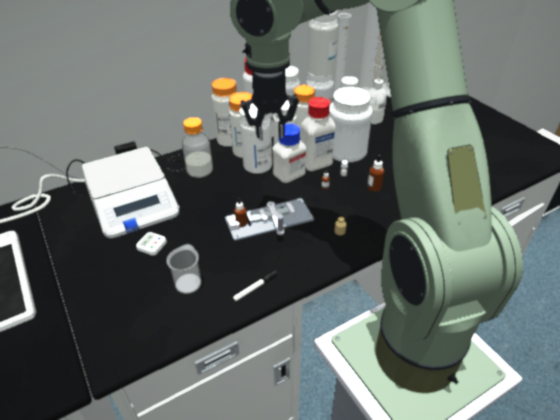

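I stood the middle-sized bottle upright on the plate, a few mm short of the V, and let go. I then pumped the lever five full strokes and handed the job in at about 30 s with the arm clear of everything.

**Forces at the stops:** I felt for the stop at each end. Readings at most stops were about 8 to 10 N. The highest was 11.5 N, at the back stop before stroke 5, slightly over your 10 N guide.

**Grip:** Stroke 5 was clearly stiffer, rising to about 6 N before the front stop, so I stopped there. The last pictures show the rack about 35 mm and the pad about 27 mm on from the start. That is roughly 7.5 mm of spring, or about 15 N on the bottle, within the 5 to 30 N range. The bottle is upright against the V, and the bystanders I could see stand where they were.

**What did not fit at first:**
- I first estimated the pad gap as 32 mm. It was really about 27 mm, because I had measured to the wrong edge of the pad.
- The first stroke moved the pad only about 4 mm instead of 8, probably because the rack did not start on a full tooth. The later strokes fit a full tooth each.
- After I let go, the lever drifted back about 7 mm by itself. The rack stayed advanced in the last pictures.

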